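# Slide a display block along the case rail with a push stick

### The job

Take the wooden push stick off its mat and use it to reach under the glass roof of the display case and slide the block that carries the camera along the rail to the left, until it is fully home against the left end panel with its back flush on the rail. Move the block with the stick only, and keep its back close along the rail and square to it all the way. Then stand the stick upright on its mat again, and leave the other camera, the lens and the carton where they are.

Things in the scene. Friction and masses are not known exactly. Their poses are not given: they have to be found in the camera images.
- case: Dark wooden display case fixed to the table, open on the robot's side, 130 mm deep (its x -60 to +70), 410 mm long (y). Origin on the table; x points away from the robot, y to the robot's left along the rail, z up. Red felt floor at z = 10 mm. The rail runs along y on the far side; its face is at x = +50, up to z = 45. End panels have inner faces at y = +190 (left, end stop) and y = -190.
- glass_edge (a point): Middle of the lower front edge of the clear glass roof, at (-60, 0, 105) mm in the case's frame. The roof is flat, solid, 5 mm thick, and covers the whole case from x = -60 to +70 end panels included: one can enter only from the robot's side, below this edge. Depth images show the glass, not what lies under it; colour images show both.
- stop_corner (a point): Point on the case's floor in the corner between the rail's face and the left end panel: (50, 190, 10) mm in the case's frame. When fully home the block's origin is at (0, 130, 10) mm in the case's frame.
- block: Loose wooden display block carrying a camera fixed on it, 0.3 to 0.65 kg; 100 mm (x) by 120 mm (y) by 40 mm high, 86 mm with camera. Origin at the centre of its underside; axes as the case's when square to the rail. Its flat back (x = +50) faces the rail, with 2 to 5 mm of gap at the start; its left face (y = +60) shall meet the left end panel. Right near corner notched.
- notch (a point): Inner corner of the block's notch: (-8, -22, 20) mm in the block's frame. The block's right near corner is cut away over the wood's full height, x from -50 to -8 and y from -60 to -22 mm: a stick's foot set there can press on a wall facing right (-y) and on a wall facing the robot (-x).
- lens_front (a point): Front of the lens of the camera on the block, at (-18, 14, 59) mm in the block's frame: 34 mm across, pointing to the robot. The rest of the camera stands on the part of the block with x > 8 mm.
- stick: Light wooden push stick, 200 mm long, 0.1 to 0.2 kg, standing upright on the mat. Origin at the centre of its foot's underside, z along the stick to the handle's top. Square foot 36 x 36 mm, 26 mm high, then a square shaft 22 x 22 mm up to 200 mm, sides parallel to its x and y axes. Its centre of mass is about 50 mm above the underside.
- mat: Thin dark counter mat, fixed to the table, 130 x 130 mm, 4 mm thick, sides along its x and y. Origin under its centre on the table; the stick stands on it at z = 4 mm.
- lens: Bystander: black camera lens standing on end, 68 mm across, 70 mm high. Origin at the centre of its underside.
- carton: Bystander: cardboard box 60 x 80 x 60 mm high. Origin at the centre of its underside.
- old_camera: Bystander: black and metal camera, 42 x 135 mm, 85 mm high, lens to its -x. Origin at the centre of its underside.
There are look-alikes about, which are no part of the job. There is more than one size of the mat; the one meant has the size given above.

How it is judged (in metres and radians):
On the way, in this order (a step that is already met when the one before it is completed fails the run):
1. the push stick is lifted off its mat (z of stick in the frame of mat above 0.03 m), for 0.1 s.
2. the block is home: against the left end panel and flush on the rail (y of block in the frame of case above 0.125 m and x of block in the frame of case above -0.0035 m and angle between the y axis of block and the y axis of case, either way round below 0.04 rad and angle between block's own z axis and vertical below 0.08 rad), for 0.2 s.
At the end, for the whole second after the job is handed in: The block is within 5 mm of the left end panel, its back within 3.5 mm of the rail and parallel to it within 0.04 rad; the push stick stands upright (within 0.08 rad) with its foot on the mat (foot centre within 52 mm of the mat's centre along each of the mat's sides); both at rest (all of step 2 and x of stick in the frame of mat between -0.052 and 0.052 m and y of stick in the frame of mat between -0.052 and 0.052 m and angle between stick's own z axis and vertical below 0.08 rad and z of stick in the frame of mat below 0.008 m and linear speed of each of stick, block below 0.02 m/s); the robot touches nothing.
It fails at once if the robot touches the block or its camera itself (contact force between any of the fingers, the arm and block above 0.5 N).
It fails at once if the block leaves the rail: more than 12 mm away from it, turned more than 0.12 rad or tipped more than 0.15 rad (x of block in the frame of case below -0.012 m or angle between the y axis of block and the y axis of case, either way round above 0.12 rad or angle between block's own z axis and vertical above 0.15 rad).
It fails at once if a bystander is moved more than 25 mm or tipped (distance of any of lens, carton, old_camera from where it was at the start of the episode above 0.025 m or angle between any of lens, carton, old_camera's own z axis and vertical above 0.3 rad).
It also fails if it takes over 56 s, if anything falls off the work surface, if the arm or the gripper's body presses on something with over 40 N, if the wrist force passes 120 N, or if a joint passes its speed limit or range.

### The arm

A 6-joint arm with a two-finger parallel gripper is mounted at the origin on the work surface. World frame = base frame: x ahead of the robot, y to its left, z up, the work surface at z = 0. Lengths are in mm, angles in rad, forces in N, time in s.
With the tool pointing down it reaches from about 350 to 975 mm from the base axis. Payload 7.1 kg.
Tool frame: the origin (TCP) lies between the finger pads; the fingertips stand 8 mm ahead of it and the grasp point (between the pads) lies 11 mm behind it (ctrl.tips_ahead is the distance from the TCP to the fingertips, in mm); y points along the fingers, z is the direction in which the jaws open and shut, and the axes are right-handed (so a half turn about y gives the same grasp; the last joint's range is limited). The gripper opens to 88 mm and grips with 3 to 60 N. Pads are 20 mm wide; open, the fingers measure 115 mm over their backs; the gripper's body (75 mm by 178 mm) begins 61 mm behind the grasp point.
Start: joints at [-1.363, 0.423, 1.63, -0, 1.089, -0.019], TCP at [140.557, -608.973, 230.675] pointing down, gripper open.
Joint ranges: [-3, 3], [-0.9, 2.11], [0.09, 2.58], [-1.31, 4.45], [0.11, 2.69], [-2.54, 2.54]. Speed limits (rad/s): [2.39, 2.39, 3.01, 3.14, 3.14, 3.14].

### API

Orientations are given as a rotation vector (axis times angle).
In Python, from workcell import ctrl gives the robot as it stands.
- The arm moves only by the shell command python3 -m creep 'ROWS'. ROWS is JSON, a list of rows, each an object of numbers: "tx", "ty", "tz": the shift along the world's x, y, z in mm; "rx", "ry", "rz": the turn, a rotation vector about the world's x, y, z in rad; "fingers": the closure in counts, from 0 (fully open) to 255 (shut). A call has 1 to 10 rows; each row is the pose to reach, as a shift and turn from the pose commanded when the call began; what a row does not reach only later rows make up. A row lasts 1/8 s, in which the tool goes at most 62.5 mm and 10.7 degrees, less where a joint would pass 70% of its speed; a pose out of reach is approached as far as the arm can. A call with a gripper value outside its range is refused whole. The fingers move at their own pace and stop on an object; the grip force is fixed at half the most. Time passes only in rows, so rows that repeat a pose let the fingers close. It gives the time, the measured TCP pose, the force and the opening at its end, in the units of the state.
- ctrl.get_obs(): the state, without advancing time (a new reading comes with each control period).
- ctrl.get_image(name): name is "scene" or "side" or "wrist"; returns a dict with "pixels" (384x512x3 uint8, blue, green, red), "intrinsics" (3x3 intrinsics, pixels), "rvec" (rotation vector, rad) and "tvec" (3), from world to camera coordinates, as OpenCV has them. Camera axes: x right, y down, z forward; pixel columns grow to the right and rows downward; lengths in mm; the calibration is good to about 2 mm. A picture is of the moment at which its call begins. There is no depth.
- ctrl.close_job(): hands the job in, once; it reports no verdict.
The state is a dict: "t": time; "qpos": joint angles; "qvel": joint speeds; "joint_torque": joint torques, N m; "ee_pos": TCP position; "orientation": TCP orientation; "ft_force": force on the tool from outside, world axes, zero at the start; "moment": the same for the moment, N m; "width": finger opening in mm.
Only numpy, scipy, OpenCV 4.12 (cv2) and the standard library are available. Lean on these libraries where they do the work, as an engineer would, in place of code of your own. Each camera call takes 0.05 s, during which the arm holds its last target.

## Working session

There is one attempt and no reset: what is moved stays moved. The work goes in short steps, Python scripts to look and compute and a shell command to move; the robot and the scene stay as the last step left them, time stands still between calls to the robot, and variables do not carry over. Pictures are saved under pics/ and viewed, and the job is handed in when it is done.

```bash
ls; mkdir -p pics; python3 - <<'E'
from workcell import ctrl
import cv2
print(ctrl.get_obs())
for n in ["scene","side","wrist"]:
    d=ctrl.get_image(n); cv2.imwrite(f"pics/{n}0.png",d["pixels"]); print(n,d["intrinsics"].tolist(),d["rvec"],d["tvec"])
E
```

```text
pics
{'t': 0.0, 'qpos': array([-1.36301987e+00,  4.23845455e-01,  1.63069483e+00, -2.52833232e-05,
        1.08863272e+00, -1.90020233e-02]), 'qvel': array([ 0.00118028, -0.00063406,  0.00211082,  0.00110726, -0.00010521,
        0.00159545]), 'joint_torque': array([-3.72312516e-04, -5.44634628e+01, -2.73666251e+01,  6.44262764e-02,
        2.27873161e-02, -1.37520647e-04]), 'ee_pos': array([ 140.42637503, -608.44478448,  229.89692947]), 'orientation': array([-0.2395008 ,  2.10310206, -2.09977892]), 'ft_force': array([0.1625541 , 0.29251202, 0.14573386]), 'moment': array([-0.02009104,  0.02036211, -0.0295132 ]), 'width': 87.941228038796}
scene [[476.97199839623823, 0.0, 257.6887079227172], [0.0, 476.97199839623823, 185.3412309532648], [0.0, 0.0, 1.0]] [ 1.48367019  1.85173556 -0.97298619] [ 148.69161003 -177.96561863 1670.56890444]
side [[379.98306926995195, 0.0, 261.52241372506353], [0.0, 379.98306926995195, 191.2458788258142], [0.0, 0.0, 1.0]] [ 0.14039549 -2.91718439  1.06036768] [ 473.30435804   99.96833638 1204.12150397]
wrist [[311.93490410523555, 0.0, 256.4073340363478], [0.0, 311.93490410523555, 193.72604253948853], [0.0, 0.0, 1.0]] [-2.28976206  1.81999658  0.24501388] [-624.60080614  -30.66744547  390.51610795]
```

View pics/scene0.png

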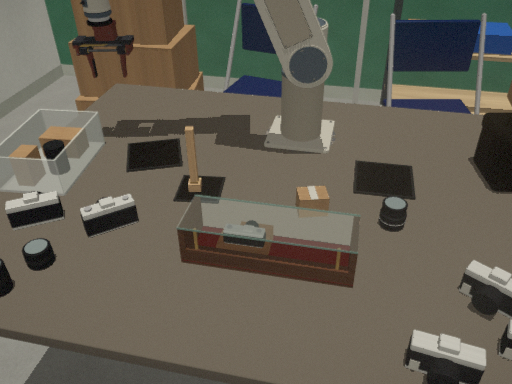

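View pics/side0.png

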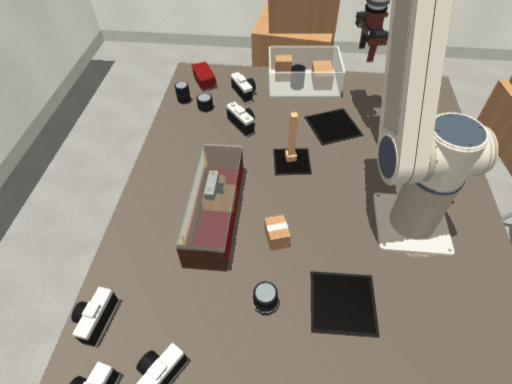

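View pics/wrist0.png

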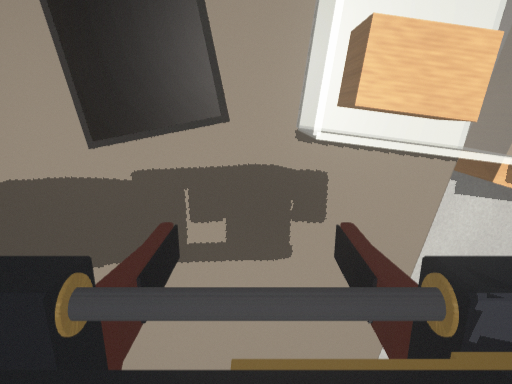

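The scene picture looks from the far side towards the robot. The stick on its mat is at about (193,185), the case spans about (182–358, 203–278), with the block at (247,237). The lens is at (393,212) and the carton at (312,198). In the side picture the stick is at (291,155). I'll enlarge these.

```bash
cat > h.py <<'E'
import cv2,numpy as np
from workcell import ctrl
def crop(src,x,y,w,h,k,out):
    im=cv2.imread(src)[y:y+h,x:x+w]; im=cv2.resize(im,None,fx=k,fy=k,interpolation=cv2.INTER_CUBIC)
    for i in range(0,w,20):
        cv2.putText(im,str(x+i),(i*k,10),0,.35,(0,255,255),1); cv2.line(im,(i*k,12),(i*k,18),(0,255,255),1)
    for j in range(0,h,20):
        cv2.putText(im,str(y+j),(0,j*k+4),0,.35,(0,255,255),1)
    cv2.imwrite(out,im)
C=dict(
scene=([[476.97199839623823,0,257.6887079227172],[0,476.97199839623823,185.3412309532648],[0,0,1]],[1.48367019,1.85173556,-0.97298619],[148.69161003,-177.96561863,1670.56890444]),
side=([[379.98306926995195,0,261.52241372506353],[0,379.98306926995195,191.2458788258142],[0,0,1]],[0.14039549,-2.91718439,1.06036768],[473.30435804,99.96833638,1204.12150397]))
def cam(n):
    K,r,t=C[n] if isinstance(n,str) else (n["intrinsics"],n["rvec"],n["tvec"])
    return np.array(K),cv2.Rodrigues(np.array(r,float))[0],np.array(t,float)
def ray(n,uv):
    K,R,t=cam(n); d=R.T@np.linalg.inv(K)@np.array([*uv,1.]); return -R.T@t,d
def atz(n,uv,z):
    o,d=ray(n,uv); return o+d*(z-o[2])/d[2]
def proj(n,P):
    K,R,t=cam(n); p=(R@np.atleast_2d(P).T).T+t; p=p@K.T; return p[:,:2]/p[:,2:]
def tri(uvs):
    A=[];b=[]
    for n,uv in uvs:
        o,d=ray(n,uv); d=d/np.linalg.norm(d); M=np.eye(3)-np.outer(d,d); A.append(M); b.append(M@o)
    return np.linalg.lstsq(np.vstack(A),np.hstack(b),rcond=None)[0]
E
python3 - <<'E'
from h import *
crop("pics/scene0.png",165,115,200,170,4,"pics/s1.png")
crop("pics/side0.png",170,100,160,170,3,"pics/d1.png")
E
```

```text
(no output)
```

View pics/s1.png

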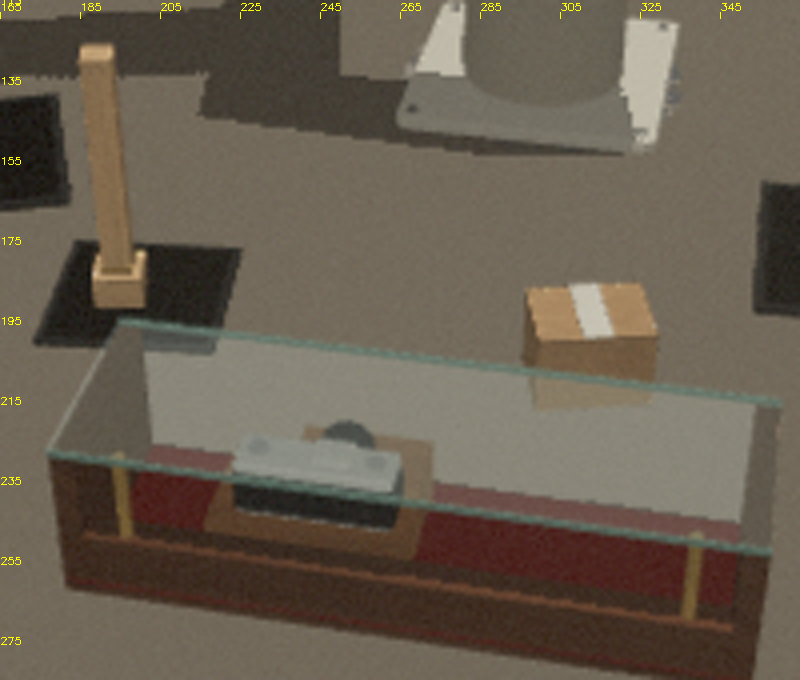

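View pics/d1.png

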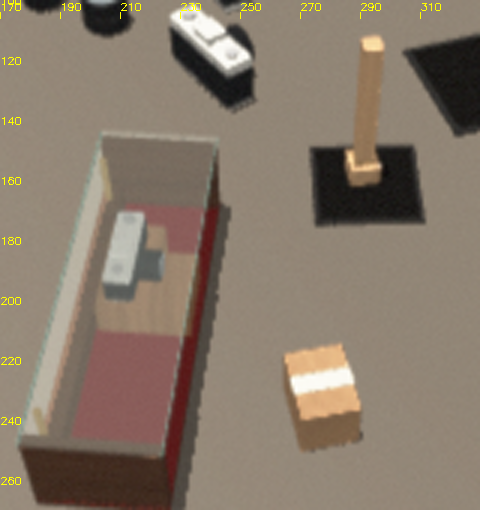

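```bash
python3 - <<'E'
from h import *
from scipy.optimize import least_squares
for n in C:
    print(n, ray(n,(0,0))[0])
def fit(obs,x0,name):
    def pos(p,P):
        c,s=np.cos(p[2]),np.sin(p[2]); P=np.array(P,float)
        return np.array([p[0]+c*P[0]-s*P[1],p[1]+s*P[0]+c*P[1],P[2]])
    f=lambda p: np.concatenate([proj(n,pos(p,P))[0]-uv for n,uv,P in obs])
    r=least_squares(f,x0,loss='soft_l1'); print(name,r.x.round(3)); print(f(r.x).reshape(-1,2).round(1).tolist()); return r.x
S,D="scene","side"
case=[(S,(194.5,195.5),(-60,-205,110)),(S,(360,215.5),(-60,205,110)),(S,(177.5,228.7),(70,-205,110)),(S,(357.5,253),(70,205,110)),(S,(181.7,262),(70,-205,0)),
(D,(224.3,252.3),(-60,205,110)),(D,(176.7,248.3),(70,205,110)),(D,(242.3,146.7),(-60,-205,110)),(D,(204,144.7),(70,-205,110)),(D,(226.7,269.3),(-60,205,0)),(D,(182.7,266.7),(70,205,0))]
c=fit(case,[600,0,0],"case")
mat=[(D,(273.7,149.3),(65,-65,4)),(D,(307.7,149),(-65,-65,4)),(D,(311.3,174),(-65,65,4)),(D,(275.3,175.3),(65,65,4)),
(S,(184,175.2),(-65,-65,4)),(S,(225.5,177.2),(-65,65,4)),(S,(218.7,203.2),(65,65,4)),(S,(173.7,201),(65,-65,4))]
m=fit(mat,[400,-200,0],"mat")
# stick
print("stick top tri",tri([(S,(189.7,127.5)),(D,(170+371/3,100+42/3))]))
st=[(S,(188.7,191),(18,-18,4)),(S,(201.2,191.7),(18,18,4)),(S,(165+99/4,115+51/4),(0,0,204)),(D,(170+371/3,100+42/3),(0,0,204)),(D,(170+350/3,100+184/3),(18,18,4)),(D,(170+380/3,100+180/3),(-18,18,4))]
s=fit(st,[m[0],m[1],0],"stick")
# block features: scene z=50 corners
for uv in [(165+305/4,115+427/4),(165+433/4,115+442/4),(165+414/4,115+558/4),(165+205/4,115+530/4)]:
    P=atz(S,uv,50)[:2]-c[:2]; cc,ss=np.cos(c[2]),np.sin(c[2]); print("blk S",cc*P[0]+ss*P[1],-ss*P[0]+cc*P[1])
for uv in [(170+98/3,100+328/3),(170+183/3,100+335/3),(170+197/3,100+253/3),(170+165/3,100+227/3)]:
    P=atz(D,uv,50)[:2]-c[:2]; print("blk D",cc*P[0]+ss*P[1],-ss*P[0]+cc*P[1])
E
```

```text
scene [1464.99839711  190.37650673  813.70627559]
side [402.27840823 738.96338573 987.93951068]
case [6.16678e+02 1.98030e+01 1.30000e-02]
[[0.1, -0.9], [0.6, -0.6], [-0.9, -1.3], [0.8, -0.9], [-0.2, 0.3], [-0.3, -1.0], [-0.8, -0.5], [-0.3, -1.2], [-0.3, -1.4], [0.2, 1.8], [-0.2, 1.1]]
mat [ 3.89091e+02 -2.34680e+02  1.25000e-01]
[[-0.9, -0.6], [-0.2, -1.0], [0.2, -0.3], [-0.8, -0.8], [0.2, -0.2], [0.7, -0.1], [0.4, -0.4], [0.2, -0.6]]
stick top tri [ 394.64807464 -247.79211709  206.21750155]
stick [ 3.92201e+02 -2.50285e+02  2.19000e-01]
[[-0.0, 0.9], [-0.2, 0.1], [-0.4, 0.1], [0.8, -0.0], [0.2, 0.3], [-0.0, 0.8]]
blk S -50.00786825233045 -83.89376635497884
blk S -51.620289880828636 -2.2312626486604072
blk S 53.148108980295845 6.2518409216603095
blk S 54.46462066014371 -118.93671917145134
blk D 37.710039487137074 26.833181994410317
blk D -50.98881745112331 28.513143733979522
blk D -51.08869523945143 -83.47311094599009
blk D -10.743483899580912 -118.55187735238162
```

```bash
python3 - <<'E'
from h import *
R=cv2.Rodrigues(np.array([-0.2395008,2.10310206,-2.09977892]))[0]; print(R.round(3))
print("carton top", tri([("scene",(165+591/4,115+310/4)),("side",(170+321/3,100+380/3))]))
print("lens top", atz("scene",(394,204),70), atz("side",(265,291),70))
crop("pics/scene0.png",170,115,60,95,8,"pics/s2.png")
crop("pics/side0.png",262,105,60,75,8,"pics/d2.png")
d=ctrl.get_image("wrist"); R0,t0=cam(d)[1:]; print("wristcam pos",-R0.T@t0,"axes",R0.round(2).tolist())
E
```

```text
[[-0.974 -0.     0.225]
 [-0.225  0.002 -0.974]
 [-0.    -1.    -0.002]]
carton top [419.89876245  96.43059049  60.36031865]
lens top [439.04049725 306.9819475   70.        ] [436.56105636 307.40911751  70.        ]
wristcam pos [ 211.92401632 -592.81728378  383.86772872] axes [[0.23, -0.97, -0.0], [-0.94, -0.22, 0.26], [-0.26, -0.06, -0.96]]
```

View pics/s2.png

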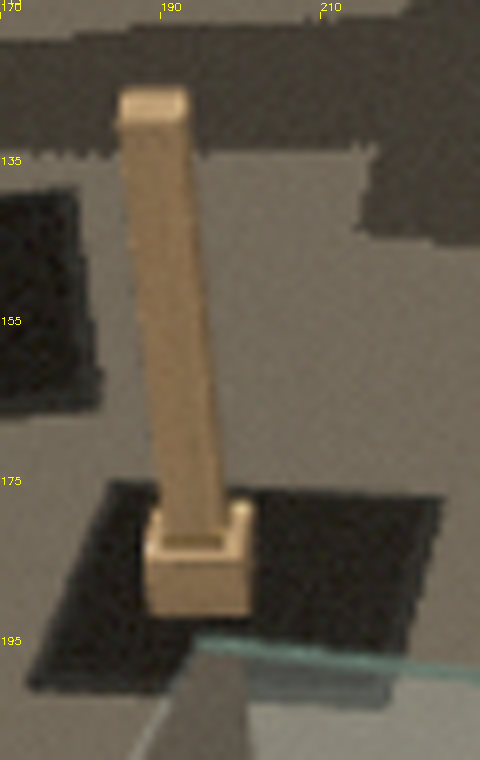

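View pics/d2.png

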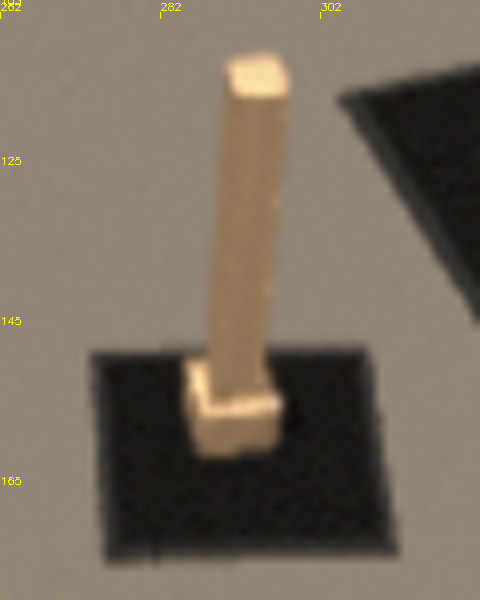

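```bash
python3 - <<'E'
from h import *
from scipy.optimize import least_squares
S,D="scene","side"
o=[(S,(188.75,191.6),(18,-18,4)),(S,(201.25,191.6),(18,18,4)),(S,(188.1,184.4),(18,-18,30)),(S,(201.5,184),(18,18,30)),(S,(201.6,177.75),(-18,18,30)),(S,(189.75,178.5),(-18,-18,30)),
(S,(185,130.25),(11,-11,204)),(S,(193.4,130),(11,11,204)),(S,(193.4,126),(-11,11,204)),(S,(185.6,126.5),(-11,-11,204)),
(D,(286.75,162.1),(18,18,4)),(D,(296.6,161),(-18,18,4)),(D,(288.2,156.2),(18,18,30)),(D,(297,155.25),(-18,18,30)),(D,(285.4,150.25),(18,-18,30)),(D,(295.5,151),(-18,-18,30)),
(D,(291,117.1),(11,11,204)),(D,(298,116.9),(-11,11,204)),(D,(297,112.25),(-11,-11,204)),(D,(290.5,112.75),(11,-11,204))]
def pos(p,P):
    c,s=np.cos(p[2]),np.sin(p[2]); return np.array([p[0]+c*P[0]-s*P[1],p[1]+s*P[0]+c*P[1],P[2]])
f=lambda p: np.concatenate([proj(n,pos(p,P))[0]-uv+ (p[3:5] if n==S else p[5:7]) for n,uv,P in o])
g=lambda p:np.append(f(p),p[3:]*2)
r=least_squares(g,[392,-250,.2,0,0,0,0],loss='soft_l1'); print(r.x.round(3)); print(f(r.x).reshape(-1,2).round(1).tolist())
E
```

```text
[ 3.92643e+02 -2.49147e+02  2.43000e-01 -9.90000e-02  0.00000e+00
  3.20000e-02  2.19000e-01]
[[0.3, 0.5], [0.2, 0.3], [0.1, 0.4], [-0.8, 0.5], [0.1, -0.2], [-0.3, -0.7], [0.0, -0.3], [-0.1, -0.1], [0.6, -0.0], [0.3, -0.4], [0.1, 0.1], [0.0, 0.1], [-1.0, 0.9], [0.1, 0.8], [-0.1, -0.2], [-0.4, -1.9], [0.7, -0.2], [0.4, -0.7], [-0.0, -0.3], [-0.2, -0.2]]
```

The stick is at about (393, -249), yaw 0.24; the jaws already match that within 0.02 rad. The mat is at (389, -235), the case at (617, 20), yaw 0.013, and the block about (-3, -60) in the case.

Plan:
- Grip the upright stick 110 mm up with the tool leaning back 45°.
- Bring the tool vertical, so the stick leans 45° and passes under the glass.

First I go above and beyond the stick.

```bash
python3 -m creep '[{"tx":40,"ty":45,"tz":45},{"tx":80,"ty":90,"tz":90},{"tx":327,"ty":378,"tz":90},{"tx":327,"ty":378,"tz":90},{"tx":327,"ty":378,"tz":90},{"tx":327,"ty":378,"tz":90},{"tx":327,"ty":378,"tz":90},{"tx":327,"ty":378,"tz":90},{"tx":327,"ty":378,"tz":90},{"tx":327,"ty":378,"tz":90}]'; python3 -c "
from workcell import ctrl;print(ctrl.get_obs()['qpos'])"
```

```text
[-1.36298439e+00  4.23576805e-01  1.63034873e+00 -3.35116361e-06
  1.08859527e+00 -1.89843271e-02]schema error: expected keys tx, ty, tz, rx, ry, rz, fingers
```

```bash
python3 -m creep '[{"tx":40,"ty":45,"tz":45,"rx":0,"ry":0,"rz":0,"fingers":0},{"tx":80,"ty":90,"tz":90,"rx":0,"ry":0,"rz":0,"fingers":0},{"tx":327,"ty":378,"tz":90,"rx":0,"ry":0,"rz":0.016,"fingers":0},{"tx":327,"ty":378,"tz":90,"rx":0,"ry":0,"rz":0.016,"fingers":0},{"tx":327,"ty":378,"tz":90,"rx":0,"ry":0,"rz":0.016,"fingers":0},{"tx":327,"ty":378,"tz":90,"rx":0,"ry":0,"rz":0.016,"fingers":0},{"tx":327,"ty":378,"tz":90,"rx":0,"ry":0,"rz":0.016,"fingers":0},{"tx":327,"ty":378,"tz":90,"rx":0,"ry":0,"rz":0.016,"fingers":0},{"tx":327,"ty":378,"tz":90,"rx":0,"ry":0,"rz":0.016,"fingers":0},{"tx":327,"ty":378,"tz":90,"rx":0,"ry":0,"rz":0.016,"fingers":0}]'; python3 -c "
from workcell import ctrl;print(ctrl.get_obs()['qpos'])"
```

```text
t: 1.45
ee_pos: [468.4, -229.6, 320.6]
orientation: [-0.259, 2.091, -2.091]
ft_force: [-0.4, -0.6, 0.5]
width: 87.8
[-4.78673258e-01  1.71294203e-01  1.76344130e+00 -1.64844160e-05
  1.20697056e+00  8.46130943e-01]
```

```bash
python3 -m creep '[{"tx":0,"ty":0,"tz":0,"rx":-0.189,"ry":0.762,"rz":0,"fingers":0},{"tx":0,"ty":0,"tz":0,"rx":-0.189,"ry":0.762,"rz":0,"fingers":0},{"tx":0,"ty":0,"tz":0,"rx":-0.189,"ry":0.762,"rz":0,"fingers":0},{"tx":0,"ty":0,"tz":0,"rx":-0.189,"ry":0.762,"rz":0,"fingers":0},{"tx":0,"ty":0,"tz":-60,"rx":-0.189,"ry":0.762,"rz":0,"fingers":0},{"tx":0,"ty":0,"tz":-130,"rx":-0.189,"ry":0.762,"rz":0,"fingers":0},{"tx":0,"ty":0,"tz":-130,"rx":-0.189,"ry":0.762,"rz":0,"fingers":0},{"tx":0,"ty":0,"tz":-130,"rx":-0.189,"ry":0.762,"rz":0,"fingers":0}]'; python3 - <<'E'
from h import *
print(ctrl.get_obs()['qpos'],cv2.Rodrigues(ctrl.get_obs()['orientation'])[0].round(3))
for n in ["scene","side","wrist"]:
    d=ctrl.get_image(n); cv2.imwrite(f"pics/{n}1.png",d["pixels"])
a=cv2.imread("pics/side1.png")[60:260,200:460];b=cv2.imread("pics/wrist1.png")
cv2.imwrite("pics/m1.png",np.hstack([cv2.resize(a,(400,308)),cv2.resize(b,(400,308))]))
E
```

```text
t: 2.45
ee_pos: [467.5, -231.9, 191.9]
orientation: [0.976, -1.731, 1.915]
ft_force: [0.8, -0.1, 0.0]
width: 87.8
[-0.27878383  0.67342447  1.52473847 -0.36086706  1.65214332  1.15513558] [[-0.687 -0.686  0.239]
 [-0.169 -0.17  -0.971]
 [ 0.707 -0.707  0.   ]]
```

View pics/m1.png

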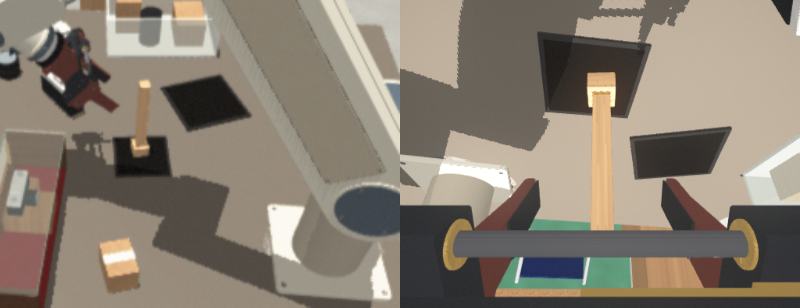

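The stick (side at (143,120), wrist at (601,150)) stands centred between the open fingers. Now I advance along the tool axis and close.

```bash
python3 -m creep '[{"tx":-28,"ty":-6,"tz":-29,"rx":0,"ry":0,"rz":0,"fingers":0},{"tx":-56,"ty":-13,"tz":-58,"rx":0,"ry":0,"rz":0,"fingers":0},{"tx":-82,"ty":-19,"tz":-86,"rx":0,"ry":0,"rz":0,"fingers":0},{"tx":-82,"ty":-19,"tz":-86,"rx":0,"ry":0,"rz":0,"fingers":0},{"tx":-82,"ty":-19,"tz":-86,"rx":0,"ry":0,"rz":0,"fingers":0}]'; python3 - <<'E'
from h import *
for n in ["scene","side","wrist"]:
    d=ctrl.get_image(n); cv2.imwrite(f"pics/{n}2.png",d["pixels"])
a=cv2.imread("pics/side2.png")[90:190,250:380];c=cv2.imread("pics/scene2.png")[105:205,140:270];b=cv2.imread("pics/wrist2.png")
cv2.imwrite("pics/m2.png",np.hstack([cv2.resize(a,(300,230)),cv2.resize(c,(200,230)) if 0 else cv2.resize(c,(300,230)),cv2.resize(b,(200,230))]))
cv2.imwrite("pics/w2.png",b)
E
```

```text
t: 3.22
ee_pos: [387.6, -250.5, 106.3]
orientation: [0.974, -1.731, 1.919]
ft_force: [-0.2, -0.0, 0.3]
width: 88.0
```

View pics/m2.png

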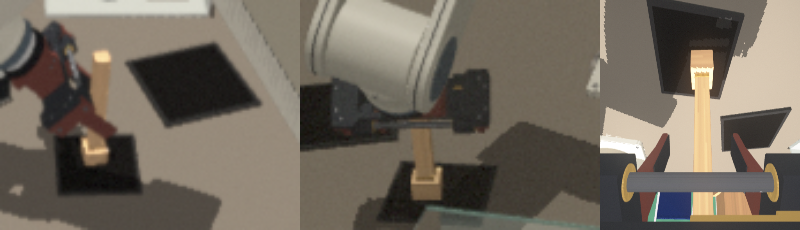

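View pics/w2.png

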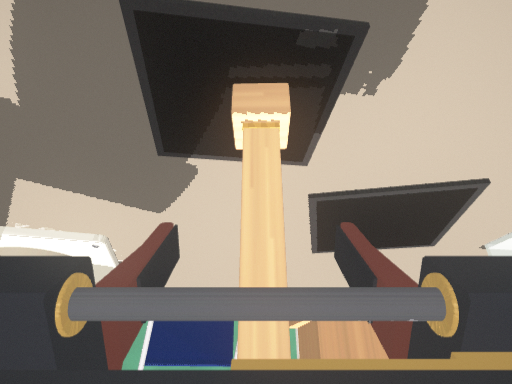

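The stick is centred between the fingers (column 262 against 258 for the middle). I close.

```bash
python3 -m creep '[{"tx":0,"ty":0,"tz":0,"rx":0,"ry":0,"rz":0,"fingers":255},{"tx":0,"ty":0,"tz":0,"rx":0,"ry":0,"rz":0,"fingers":255},{"tx":0,"ty":0,"tz":0,"rx":0,"ry":0,"rz":0,"fingers":255},{"tx":0,"ty":0,"tz":0,"rx":0,"ry":0,"rz":0,"fingers":255},{"tx":0,"ty":0,"tz":0,"rx":0,"ry":0,"rz":0,"fingers":255},{"tx":0,"ty":0,"tz":0,"rx":0,"ry":0,"rz":0,"fingers":255}]'
```

```text
t: 4.12
ee_pos: [385.5, -250.0, 104.6]
orientation: [0.977, -1.731, 1.915]
ft_force: [0.4, -0.8, 0.6]
width: 31.5
```

```bash
python3 -m creep '[{"tx":0,"ty":0,"tz":15,"rx":0,"ry":0,"rz":0,"fingers":255},{"tx":0,"ty":0,"tz":40,"rx":0,"ry":0,"rz":0,"fingers":255},{"tx":0,"ty":0,"tz":80,"rx":0,"ry":0,"rz":0,"fingers":255},{"tx":0,"ty":0,"tz":110,"rx":0,"ry":0,"rz":0,"fingers":255},{"tx":0,"ty":0,"tz":110,"rx":0,"ry":0,"rz":0,"fingers":255}]'; python3 - <<'E'
from h import *
print(ctrl.get_obs()['qpos'])
for n in ["scene","side","wrist"]:
    d=ctrl.get_image(n); cv2.imwrite(f"pics/{n}3.png",d["pixels"])
a=cv2.imread("pics/side3.png")[60:190,230:380];b=cv2.imread("pics/wrist3.png")
cv2.imwrite("pics/m3.png",np.hstack([cv2.resize(a,(380,330)),cv2.resize(b,(420,330))]))
E
```

```text
t: 4.75
ee_pos: [386.7, -250.3, 216.8]
orientation: [0.973, -1.732, 1.921]
ft_force: [-0.5, -0.5, -2.5]
width: 21.6
[-0.34251278  0.54760693  1.69386516 -0.40136786  1.58785551  1.12517648]
```

View pics/m3.png

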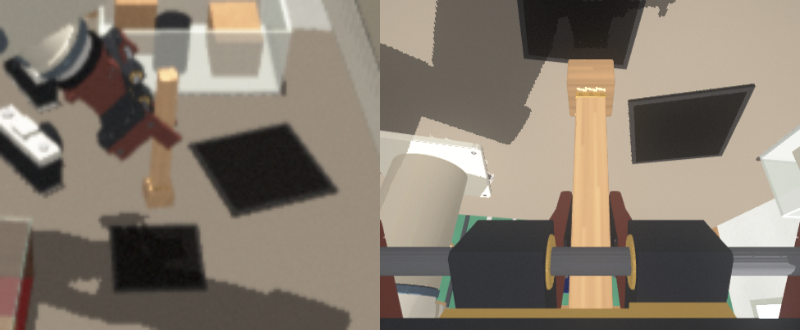

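```bash
python3 - <<'E'
from h import *
crop("pics/wrist3.png",200,40,130,150,5,"pics/w3c.png")
E
```

```text
(no output)
```

View pics/w3c.png

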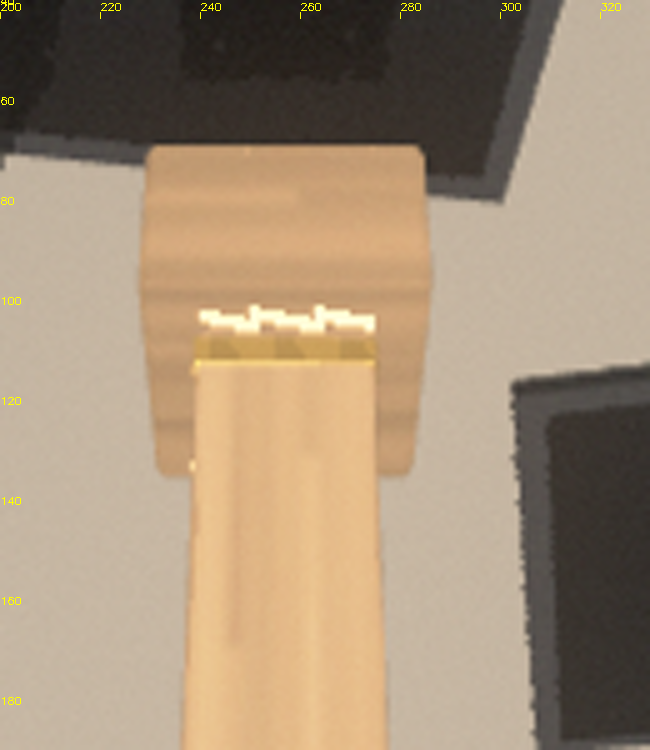

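```bash
cat > stickfit.py <<'E'
from h import *
from scipy.optimize import least_squares
from scipy.spatial.transform import Rotation as Ro
def fit(d,ob,ee,rv,s0=110,tilt0=np.pi/4):
    T=Ro.from_rotvec(rv)
    # stick in tool frame: jaw z_tool. stick z axis dir in tool: cos(t)*(-y)+sin(t)*(-x)... param
    def pose(p):
        # p: s along stick of grasp, lateral offset in plane, jaw offset, tilt, roll(about tool y), twist about stick
        t=p[3]; zz=np.array([-np.sin(t),-np.cos(t),0]); xx=np.array([np.cos(t),-np.sin(t),0]); yy=np.cross(zz,xx)
        Rs=np.column_stack([xx,yy,zz])
        Rs=Ro.from_rotvec([p[4],p[5],0]).as_matrix()@Rs
        zz=Rs[:,2]
        g=np.array([0,-11,0])+np.array([0,0,p[2]])+Rs[:,0]*p[1]
        Rw=T.as_matrix()@Rs; ow=ee+T.apply(g-zz*p[0])
        return Rw,ow
    def f(p):
        R,o=pose(p); return np.concatenate([proj(d,o+R@np.array(P,float))[0]-uv for uv,P in ob])
    pr=np.array([s0,0,0,tilt0,0,0]); w=np.array([.02,.3,.3,4,20,20])
    r=least_squares(lambda p:np.append(f(p),(p-pr)*w),pr)
    return r.x,f(r.x).reshape(-1,2),pose(r.x)
E
python3 - <<'E'
from stickfit import *
o=ctrl.get_obs(); d=ctrl.get_image("wrist")
ob=[((229.4,69),(18,-18,0)),((284.6,69),(18,18,0)),((228,96),(18,-18,26)),((286.4,96),(18,18,26)),((232,134.6),(-18,-18,26)),((282.4,134.6),(-18,18,26)),((239,112.4),(11,-11,26)),((275.2,112.4),(11,11,26))]
# jaw z_tool = -y_stick ; check side sign
for sg in (1,-1):
    ob2=[(uv,(P[0],sg*P[1],P[2])) for uv,P in ob]
    p,res,(R,w)=fit(d,ob2,o['ee_pos'],o['orientation'])
    print(sg,p.round(3),np.abs(res).max().round(2)); print(res.round(1).tolist(),w.round(1),R.round(3).tolist())
E
```

```text
1 [ 6.7350e+01  6.9964e+01  1.0110e+00 -2.0090e+00  3.0000e-03 -2.0000e-03] 9.75
[[-3.2, -5.4], [3.4, -5.5], [0.9, 9.8], [-1.0, 9.7], [-7.7, -0.5], [7.5, -0.6], [0.4, -1.8], [-0.3, -1.8]] [ 431.2 -239.2  133.1] [[-0.33, 0.243, -0.912], [-0.083, -0.97, -0.229], [-0.94, 0.0, 0.34]]
-1 [ 1.19635e+02 -3.29600e+00  2.60350e+01 -2.27100e+00  2.73600e+00
 -7.30000e-02] 10.29
[[-2.8, -2.5], [-5.2, 1.0], [8.6, 2.4], [5.4, 3.8], [-8.5, 3.5], [-10.3, 2.2], [5.8, -5.2], [2.4, -4.7]] [ 396.2 -240.4  106.7] [[0.998, 0.057, -0.005], [-0.056, 0.961, -0.272], [-0.011, 0.272, 0.962]]
```

```bash
sed -i 's/zz=np.array(\[-np.sin(t),-np.cos(t),0\]); xx=np.array(\[np.cos(t),-np.sin(t),0\])/zz=np.array([np.sin(t),-np.cos(t),0]); xx=np.array([-np.cos(t),-np.sin(t),0])/' stickfit.py
python3 - <<'E'
from stickfit import *
o=ctrl.get_obs(); d=ctrl.get_image("wrist")
ob=[((229.4,69),(18,-18,0)),((284.6,69),(18,18,0)),((228,96),(18,-18,26)),((286.4,96),(18,18,26)),((232,134.6),(-18,-18,26)),((282.4,134.6),(-18,18,26)),((239,112.4),(11,-11,26)),((275.2,112.4),(11,11,26))]
for sg in (1,-1):
    ob2=[(uv,(P[0],sg*P[1],P[2])) for uv,P in ob]
    p,res,(R,w)=fit(d,ob2,o['ee_pos'],o['orientation'])
    print(sg,p.round(3),np.abs(res).max().round(2)); print(res.round(1).tolist(),w.round(1),R.round(3).tolist())
E
```

```text
1 [ 1.086296e+03 -4.277000e+00  3.600000e-02  8.600000e-02  3.000000e-03
 -4.000000e-03] 34.17
[[32.5, 30.6], [-32.3, 30.7], [34.0, 4.1], [-34.2, 4.1], [30.0, -24.5], [-30.1, -24.4], [21.1, -10.4], [-21.1, -10.3]] [-289.9 -419.6 -606. ] [[0.741, -0.245, 0.625], [0.188, 0.969, 0.157], [-0.645, 0.001, 0.764]]
-1 [ 1.19776e+02 -4.70000e+00  9.06000e-01  8.33000e-01  3.00000e-03
 -1.00000e-03] 4.93
[[-0.2, 0.0], [0.5, -0.1], [-0.6, 3.4], [0.4, 3.4], [-0.2, 1.6], [0.1, 1.5], [0.5, -4.9], [-0.5, -4.9]] [ 393.7 -248.5  101.7] [[0.969, -0.244, -0.046], [0.244, 0.97, -0.011], [0.047, -0.0, 0.999]]
```

```bash
python3 - <<'E'
from stickfit import *
o=ctrl.get_obs(); d=ctrl.get_image("wrist")
ob=[((229.4,69),(18,18,0)),((284.6,69),(18,-18,0)),((228,97.5),(18,18,26)),((286.4,97.5),(18,-18,26)),((232,134.6),(-18,18,26)),((282.4,134.6),(-18,-18,26))]
p,res,(R,w)=fit(d,ob,o['ee_pos'],o['orientation'])
print(p.round(3),res.round(1).tolist(),w.round(1),R.round(3).tolist(),o['ee_pos'],o['t'])
E
```

```text
[ 1.22971e+02 -3.10000e+00  9.24000e-01  7.97000e-01  3.00000e-03
 -1.00000e-03] [[0.4, -0.3], [-0.1, -0.4], [-0.1, -0.2], [-0.1, -0.3], [0.1, 0.6], [-0.2, 0.6]] [ 390.9 -249.2   98.5] [[0.97, -0.244, -0.01], [0.244, 0.97, -0.002], [0.01, -0.0, 1.0]] [ 384.95728192 -249.69998884  213.68458136] 5.0
```

```bash
cat > plan.py <<'E'
from stickfit import *
CASE=np.array([616.7,19.8,0]); CY=.013
Rc=Ro.from_euler('z',CY)
RS0=Ro.from_matrix([[0.97,-0.244,-0.01],[0.244,0.97,-0.002],[0.01,0,1.0]])
EE0=np.array([386.4,-250.2,216.0]); OFF=RS0.inv().apply(np.array([384.96,-249.7,213.68])-np.array([390.9,-249.2,98.5]))
RT0=Ro.from_rotvec([0.973,-1.732,1.921])
REL=RS0.inv()*RT0   # tool in stick
def target(B,th,y,zlow):   # B: case x of far bottom edge, y foot centre case y, zlow lowest edge z
    Rs=Rc*Ro.from_euler('y',-th)
    F=np.array([B-18*np.cos(th),y,zlow+18*np.sin(th)])
    Fw=CASE+Rc.apply(F)
    return Fw+Rs.apply(OFF),(Rs*REL),Fw
if __name__=="__main__":
    print(OFF)
    for th in (45,50):
      for a in [(-100,-108.5,30),(-18,-108.5,14),(-8,71,14)]:
        ee,R,F=target(a[0],np.radians(th),a[1],a[2])
        print(th,a,"TCP",ee.round(1),"foot",F.round(1),"tool dir",R.as_matrix()[:,1].round(3),"delta rot",(R*RT0.inv()).as_rotvec().round(4))
    print(ctrl.get_obs()['ee_pos'])
E
python3 plan.py
```

```text
[ -4.71990503   0.93535165 115.2337347 ]
45 (-100, -108.5, 30) TCP [420.6 -90.3 120.9] foot [505.4 -90.2  42.7] tool dir [-0.005  0.    -1.   ] delta rot [ 0.1007 -0.7704 -0.2215]
45 (-18, -108.5, 14) TCP [502.6 -89.3 104.9] foot [587.4 -89.1  26.7] tool dir [-0.005  0.    -1.   ] delta rot [ 0.1007 -0.7704 -0.2215]
45 (-8, 71, 14) TCP [510.2  90.4 104.9] foot [595.1  90.5  26.7] tool dir [-0.005  0.    -1.   ] delta rot [ 0.1007 -0.7704 -0.2215]
50 (-100, -108.5, 30) TCP [415.2 -90.4 114.2] foot [506.5 -90.1  43.8] tool dir [ 0.082  0.001 -0.997] delta rot [ 0.112  -0.8571 -0.2186]
50 (-18, -108.5, 14) TCP [497.2 -89.3  98.2] foot [588.5 -89.1  27.8] tool dir [ 0.082  0.001 -0.997] delta rot [ 0.112  -0.8571 -0.2186]
50 (-8, 71, 14) TCP [504.9  90.3  98.2] foot [596.2  90.5  27.8] tool dir [ 0.082  0.001 -0.997] delta rot [ 0.112  -0.8571 -0.2186]
[ 385.02090565 -249.76373149  213.69666646]
```

```bash
python3 -m creep '[{"tx":0,"ty":30,"tz":0,"rx":0.1,"ry":-0.77,"rz":-0.222,"fingers":255},{"tx":10,"ty":60,"tz":0,"rx":0.1,"ry":-0.77,"rz":-0.222,"fingers":255},{"tx":20,"ty":100,"tz":0,"rx":0.1,"ry":-0.77,"rz":-0.222,"fingers":255},{"tx":36,"ty":130,"tz":0,"rx":0.1,"ry":-0.77,"rz":-0.222,"fingers":255},{"tx":36,"ty":160,"tz":0,"rx":0.1,"ry":-0.77,"rz":-0.222,"fingers":255},{"tx":36,"ty":160,"tz":-40,"rx":0.1,"ry":-0.77,"rz":-0.222,"fingers":255},{"tx":36,"ty":160,"tz":-93,"rx":0.1,"ry":-0.77,"rz":-0.222,"fingers":255},{"tx":36,"ty":160,"tz":-93,"rx":0.1,"ry":-0.77,"rz":-0.222,"fingers":255}]'; python3 - <<'E'
from h import *
print(ctrl.get_obs()['qpos'])
print(cv2.Rodrigues(ctrl.get_obs()['orientation'])[0].round(3))
for n in ["scene","side","wrist"]:
    d=ctrl.get_image(n); cv2.imwrite(f"pics/{n}4.png",d["pixels"])
crop("pics/side4.png",170,100,160,170,4,"pics/d4.png")
crop("pics/scene4.png",165,115,200,170,4,"pics/s4.png")
E
```

```text
t: 6.05
ee_pos: [417.9, -89.1, 118.5]
orientation: [0.034, -2.221, 2.211]
ft_force: [0.2, 0.5, -2.2]
width: 21.7
[-2.37417507e-01  3.35915114e-01  2.11819185e+00 -1.06979775e-03
  7.08322899e-01  1.32409095e+00]
[[-1.    -0.02   0.01 ]
 [-0.01   0.004 -1.   ]
 [ 0.02  -1.    -0.004]]
```

View pics/d4.png

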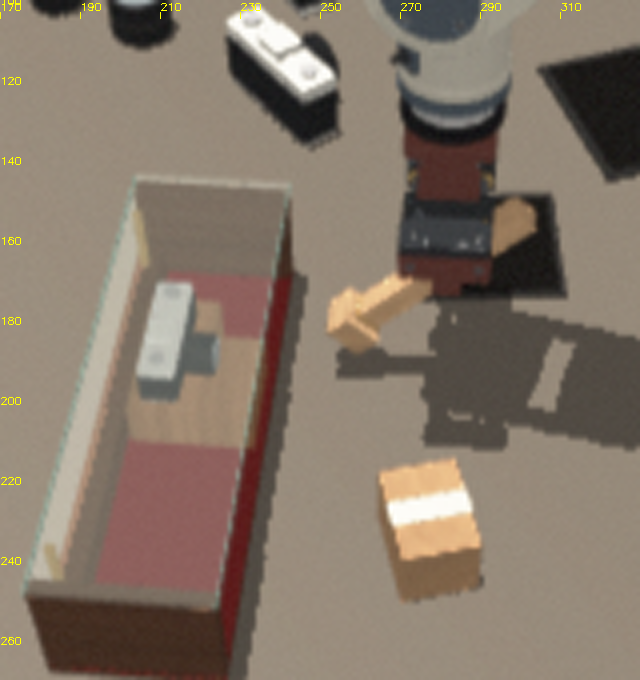

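View pics/s4.png

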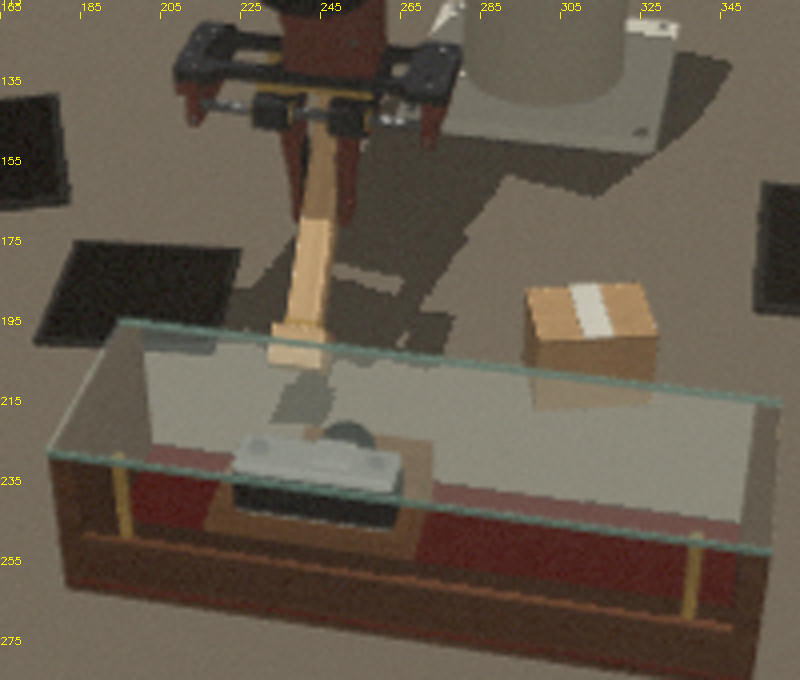

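View pics/wrist4.png

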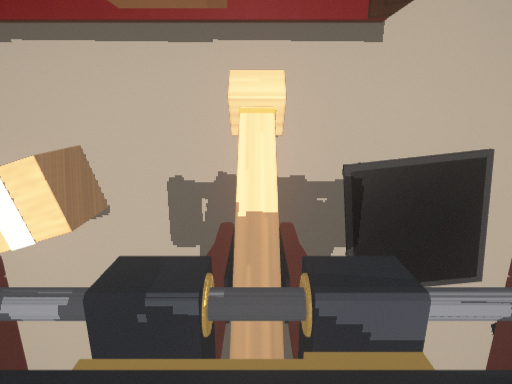

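```bash
python3 - <<'E'
from h import *
o=ctrl.get_obs();d=ctrl.get_image("wrist")
for z in (50,10): print(z,[ (Rp:=(lambda q:(q-[616.7,19.8,0])[:2]@np.array([[1,-.013],[.013,1]])) )(atz(d,uv,z)).round(1).tolist() for uv in [(228,7),(115,2),(368,20),(385,22)]])
print(o['ee_pos'])
cv2.imwrite("pics/w5.png",cv2.resize(d["pixels"][:60],None,fx=1.5,fy=4))
d=ctrl.get_image("side")
E
```

```text
50 [[-59.9, -89.5], [-56.8, -17.1], [-67.7, -180.3], [-68.9, -191.5]]
10 [[-49.1, -86.3], [-45.5, -1.0], [-58.3, -193.1], [-59.7, -206.2]]
[422.28563721 -90.20789235 122.72653259]
```

View pics/w5.png

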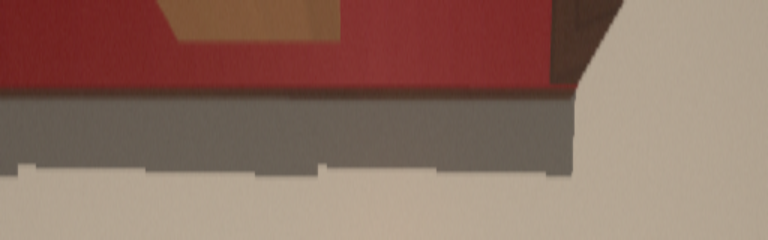

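The wrist picture puts the notch wall (bottom corner at (227,10)) at case y ≈ -83, and the right panel shows a 3 mm bias. The foot clears the wall by about 5–8 mm. I enter under the glass.

```bash
python3 -m creep '[{"tx":0,"ty":-1,"tz":-8,"rx":0,"ry":0,"rz":0,"fingers":255},{"tx":25,"ty":-1,"tz":-14,"rx":0,"ry":0,"rz":0,"fingers":255},{"tx":50,"ty":-1,"tz":-14,"rx":0,"ry":0,"rz":0,"fingers":255},{"tx":74,"ty":-1,"tz":-14,"rx":0,"ry":0,"rz":0,"fingers":255},{"tx":74,"ty":-1,"tz":-14,"rx":0,"ry":0,"rz":0,"fingers":255},{"tx":74,"ty":-1,"tz":-14,"rx":0,"ry":0,"rz":0,"fingers":255}]'; python3 - <<'E'
from h import *
o=ctrl.get_obs();print(o['ft_force'],o['moment'],o['ee_pos'])
for n in ["scene","side","wrist"]:
    d=ctrl.get_image(n); cv2.imwrite(f"pics/{n}6.png",d["pixels"])
crop("pics/side6.png",180,130,110,90,7,"pics/d6.png")
crop("pics/scene6.png",175,160,160,130,5,"pics/s6.png")
E
```

```text
t: 7.05
ee_pos: [494.5, -90.9, 107.5]
orientation: [0.024, -2.223, 2.218]
ft_force: [0.0, -0.1, -1.7]
width: 22.3
[ 0.04249922 -0.1191401  -1.65546761] [ 0.03360157  0.09196508 -0.00077724] [494.48648373 -90.90413083 107.54417468]
```

View pics/d6.png

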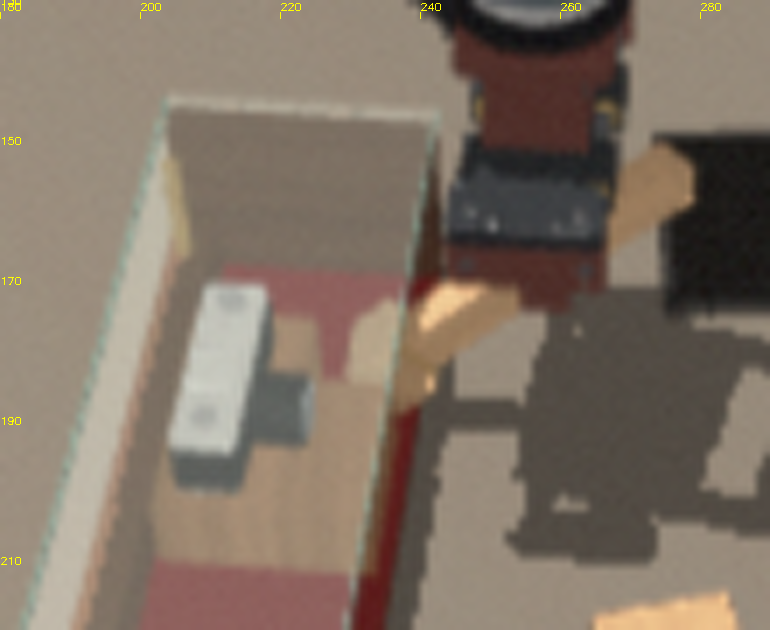

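View pics/s6.png

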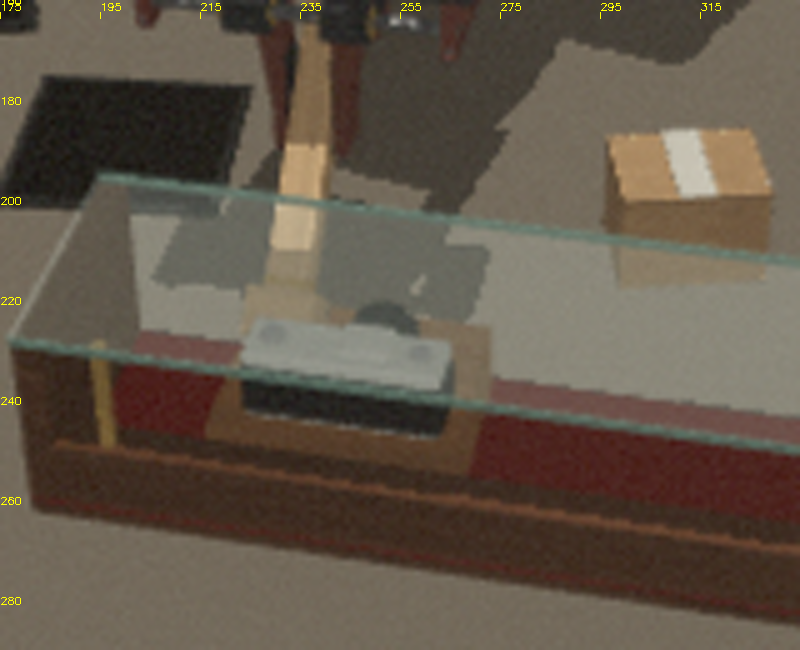

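View pics/wrist6.png

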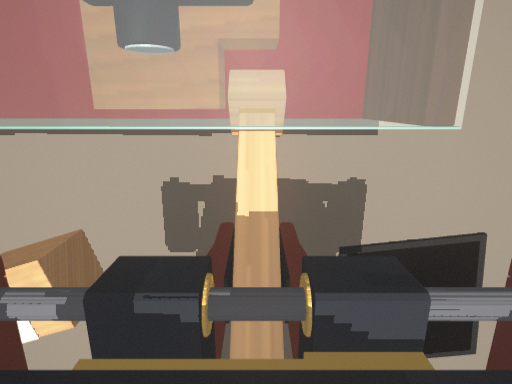

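```bash
cat > look.py <<'E'
from h import *
import sys
def look(tag,save=True):
    o=ctrl.get_obs(); d=ctrl.get_image("wrist"); cv2.imwrite(f"pics/w{tag}.png",d["pixels"])
    crop(f"pics/w{tag}.png",60,0,330,140,2,f"pics/wc{tag}.png")
    print("t",round(o['t'],2),"F",o['ft_force'].round(1),"M",o['moment'].round(2),"ee",o['ee_pos'].round(1),"w",round(o['width'],1))
    return o,d
def cs(P): return ((np.array(P)-[616.7,19.8,0])@np.array([[np.cos(.013),-np.sin(.013),0],[np.sin(.013),np.cos(.013),0],[0,0,1]])).round(1)
E
python3 - <<'E'
from look import *
o,d=look("7")
crop("pics/w7.png",190,20,110,90,7,"pics/w7z.png")
E
```

```text
t 7.2 F [-1.1  0.4 -2.7] M [-0.01  0.04 -0.03] ee [494.5 -90.9 107.6] w 21.8
```

View pics/w7z.png

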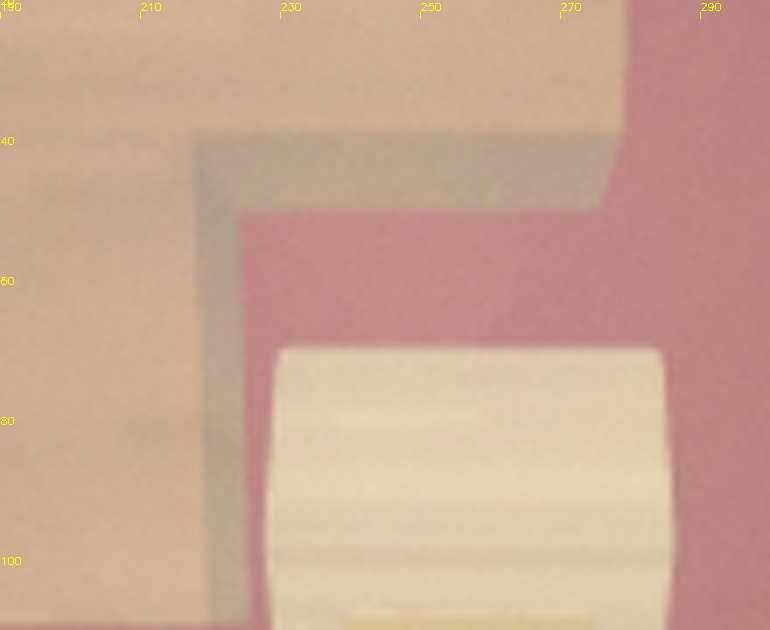

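```bash
python3 - <<'E'
from look import *
o,d=look("7b")
for uv,z in [((217.9,38.9),50),((224.3,50),10),((279.4,38.9),50),((275.7,50),10),((225.7,109),10),((219.7,109),50),((229.7,69.7),38),((284,69.7),38),((227.8,95),56),((286,95),56)]:
    print(uv,z,cs(atz(d,uv,z)))
E
```

```text
t 7.25 F [-0.4 -1.2 -1.7] M [0.07 0.11 0.05] ee [494.8 -91.  107.7] w 21.8
(217.9, 38.9) 50 [ -9.1 -85.8  50. ]
(224.3, 50) 10 [ -9.1 -85.6  10. ]
(279.4, 38.9) 50 [  -9.2 -123.6   50. ]
(275.7, 50) 10 [  -9.2 -123.6   10. ]
(225.7, 109) 10 [-51.2 -85.4  10. ]
(219.7, 109) 50 [-50.8 -85.4  50. ]
(229.7, 69.7) 38 [-25.6 -91.6  38. ]
(284, 69.7) 38 [ -25.7 -127.8   38. ]
(227.8, 95) 56 [-42.2 -91.5  56. ]
(286, 95) 56 [ -42.3 -127.9   56. ]
```

```bash
python3 -m creep '[{"tx":8,"ty":0,"tz":0,"rx":0,"ry":0,"rz":0,"fingers":255},{"tx":15,"ty":2,"tz":0,"rx":0,"ry":0,"rz":0,"fingers":255},{"tx":16,"ty":4,"tz":0,"rx":0,"ry":0,"rz":0,"fingers":255},{"tx":17,"ty":5,"tz":0,"rx":0,"ry":0,"rz":0,"fingers":255},{"tx":18,"ty":5,"tz":0,"rx":0,"ry":0,"rz":0,"fingers":255},{"tx":18.5,"ty":5,"tz":0,"rx":0,"ry":0,"rz":0,"fingers":255},{"tx":18.5,"ty":5,"tz":0,"rx":0,"ry":0,"rz":0,"fingers":255}]'; python3 - <<'E'
from look import *
o,d=look("8")
crop("pics/w8.png",190,20,110,110,5,"pics/w8z.png")
E
```

```text
t: 8.18
ee_pos: [513.5, -85.9, 107.5]
orientation: [0.024, -2.223, 2.218]
ft_force: [-3.4, 0.0, -1.8]
width: 21.3
t 8.18 F [-3.4  0.  -1.8] M [0.1  0.68 0.09] ee [513.5 -85.9 107.5] w 21.3
```

View pics/w8z.png

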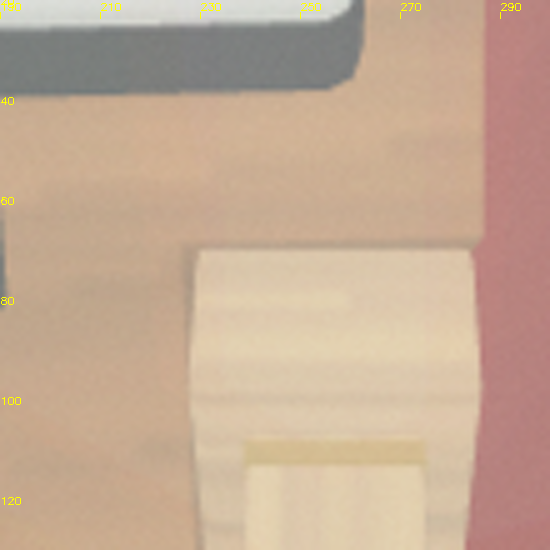

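View pics/wc8.png

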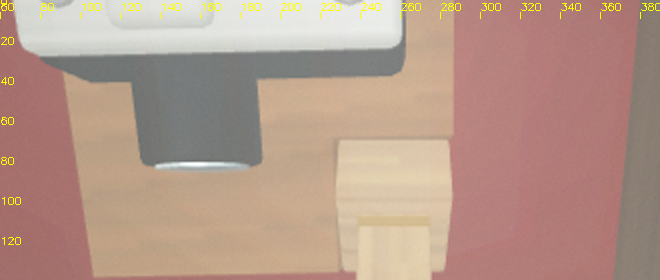

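It presses with 3.4 N and the block has turned about 0.02 rad, its right end now at the rail. Now I push left a little and look.

```bash
python3 -m creep '[{"tx":0,"ty":3,"tz":0,"rx":0,"ry":0,"rz":0,"fingers":255},{"tx":-0.1,"ty":7,"tz":0,"rx":0,"ry":0,"rz":0,"fingers":255},{"tx":-0.2,"ty":11,"tz":0,"rx":0,"ry":0,"rz":0,"fingers":255},{"tx":-0.2,"ty":15,"tz":0,"rx":0,"ry":0,"rz":0,"fingers":255},{"tx":-0.2,"ty":15,"tz":0,"rx":0,"ry":0,"rz":0,"fingers":255}]'; python3 - <<'E'
from look import *
o,d=look("9")
E
```

```text
t: 8.85
ee_pos: [513.7, -70.9, 107.8]
orientation: [0.023, -2.223, 2.219]
ft_force: [-5.1, -2.8, -0.1]
width: 21.9
t 8.85 F [-5.1 -2.8 -0.1] M [-0.6   0.81 -0.15] ee [513.7 -70.9 107.8] w 21.9
```

View pics/wc9.png

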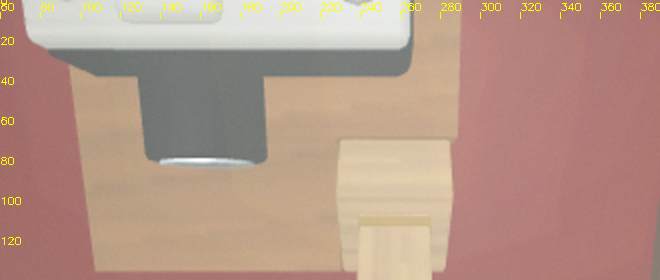

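The block is now square and flush; its near edge is level at row 271. I continue left.

```bash
python3 -m creep '[{"tx":-0.1,"ty":5,"tz":0,"rx":0,"ry":0,"rz":0,"fingers":255},{"tx":-0.1,"ty":10,"tz":0,"rx":0,"ry":0,"rz":0,"fingers":255},{"tx":-0.2,"ty":16,"tz":0,"rx":0,"ry":0,"rz":0,"fingers":255},{"tx":-0.3,"ty":22,"tz":0,"rx":0,"ry":0,"rz":0,"fingers":255},{"tx":-0.4,"ty":28,"tz":0,"rx":0,"ry":0,"rz":0,"fingers":255},{"tx":-0.4,"ty":34,"tz":0,"rx":0,"ry":0,"rz":0,"fingers":255},{"tx":-0.5,"ty":40,"tz":0,"rx":0,"ry":0,"rz":0,"fingers":255},{"tx":-0.6,"ty":45,"tz":0,"rx":0,"ry":0,"rz":0,"fingers":255},{"tx":-0.6,"ty":45,"tz":0,"rx":0,"ry":0,"rz":0,"fingers":255}]'; python3 - <<'E'
from look import *
o,d=look("10")
E
```

```text
t: 10.02
ee_pos: [513.3, -25.6, 107.7]
orientation: [0.022, -2.224, 2.219]
ft_force: [-2.0, -0.5, -1.3]
width: 21.5
t 10.03 F [-2.  -0.5 -1.3] M [-0.22  0.58 -0.06] ee [513.3 -25.6 107.7] w 21.5
```

View pics/wc10.png

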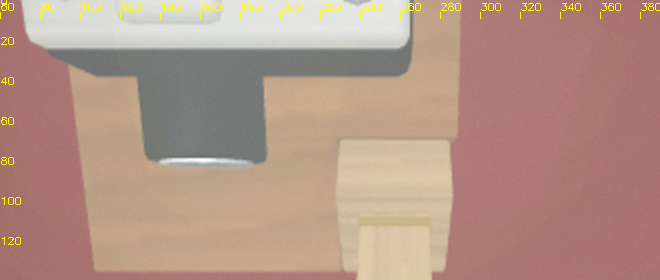

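Still square. The x press has eased to 2 N, so I add a little as I go on.

```bash
python3 -m creep '[{"tx":0.3,"ty":5,"tz":0,"rx":0,"ry":0,"rz":0,"fingers":255},{"tx":0.3,"ty":11,"tz":0,"rx":0,"ry":0,"rz":0,"fingers":255},{"tx":0.2,"ty":17,"tz":0,"rx":0,"ry":0,"rz":0,"fingers":255},{"tx":0.2,"ty":24,"tz":0,"rx":0,"ry":0,"rz":0,"fingers":255},{"tx":0.1,"ty":31,"tz":0,"rx":0,"ry":0,"rz":0,"fingers":255},{"tx":0,"ty":38,"tz":0,"rx":0,"ry":0,"rz":0,"fingers":255},{"tx":-0.1,"ty":45,"tz":0,"rx":0,"ry":0,"rz":0,"fingers":255},{"tx":-0.2,"ty":52,"tz":0,"rx":0,"ry":0,"rz":0,"fingers":255},{"tx":-0.3,"ty":58,"tz":0,"rx":0,"ry":0,"rz":0,"fingers":255},{"tx":-0.3,"ty":60,"tz":0,"rx":0,"ry":0,"rz":0,"fingers":255}]'; python3 - <<'E'
from look import *
o,d=look("11")
E
```

```text
t: 11.32
ee_pos: [512.8, 34.0, 107.6]
orientation: [0.023, -2.223, 2.219]
ft_force: [-2.6, -3.1, 0.2]
width: 21.6
t 11.32 F [-2.6 -3.1  0.2] M [-0.98  0.76 -0.13] ee [512.8  34.  107.6] w 21.6
```

View pics/wc11.png

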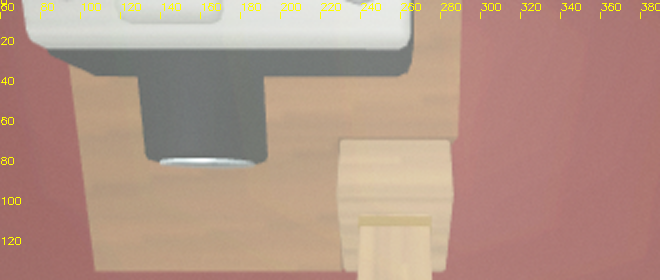

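```bash
python3 -m creep '[{"tx":0.3,"ty":6,"tz":0,"rx":0,"ry":0,"rz":0,"fingers":255},{"tx":0.3,"ty":12,"tz":0,"rx":0,"ry":0,"rz":0,"fingers":255},{"tx":0.2,"ty":18,"tz":0,"rx":0,"ry":0,"rz":0,"fingers":255},{"tx":0.2,"ty":25,"tz":0,"rx":0,"ry":0,"rz":0,"fingers":255},{"tx":0.1,"ty":32,"tz":0,"rx":0,"ry":0,"rz":0,"fingers":255},{"tx":0,"ty":39,"tz":0,"rx":0,"ry":0,"rz":0,"fingers":255},{"tx":-0.1,"ty":46,"tz":0,"rx":0,"ry":0,"rz":0,"fingers":255},{"tx":-0.2,"ty":52,"tz":0,"rx":0,"ry":0,"rz":0,"fingers":255},{"tx":-0.3,"ty":58,"tz":0,"rx":0,"ry":0,"rz":0,"fingers":255},{"tx":-0.3,"ty":60,"tz":0,"rx":0,"ry":0,"rz":0,"fingers":255}]'; python3 - <<'E'
from look import *
o,d=look("12")
crop("pics/w12.png",0,0,330,140,2,"pics/wc12.png")
E
```

```text
t: 12.62
ee_pos: [512.3, 94.0, 107.6]
orientation: [0.023, -2.223, 2.219]
ft_force: [-4.5, -6.9, 1.7]
width: 21.8
t 12.62 F [-4.5 -6.9  1.7] M [-1.62  0.86 -0.34] ee [512.3  94.  107.6] w 21.8
```

View pics/wc12.png

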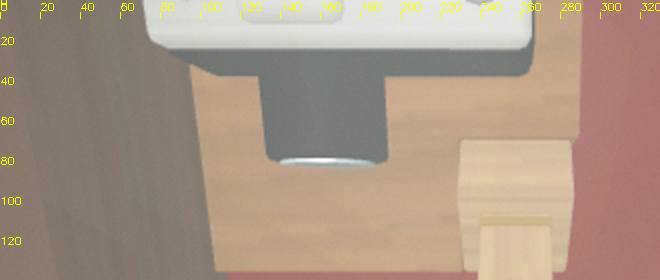

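```bash
python3 -m creep '[{"tx":0.1,"ty":3,"tz":0,"rx":0,"ry":0,"rz":0,"fingers":255},{"tx":0.1,"ty":6,"tz":0,"rx":0,"ry":0,"rz":0,"fingers":255},{"tx":0.1,"ty":6,"tz":0,"rx":0,"ry":0,"rz":0,"fingers":255}]'; python3 - <<'E'
from look import *
o,d=look("13")
d=ctrl.get_image("side"); cv2.imwrite("pics/side13.png",d["pixels"])
crop("pics/side13.png",165,170,110,100,6,"pics/d13.png")
crop("pics/w13.png",0,0,330,140,2,"pics/wc13.png")
E
```

```text
t: 13.05
ee_pos: [512.3, 100.0, 107.5]
orientation: [0.024, -2.223, 2.218]
ft_force: [-4.3, -2.5, -0.8]
width: 21.7
t 13.05 F [-4.3 -2.5 -0.8] M [-0.75  0.85 -0.19] ee [512.3 100.  107.5] w 21.7
```

View pics/wc13.png

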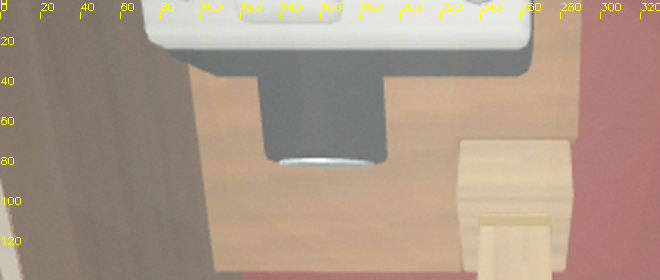

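View pics/d13.png

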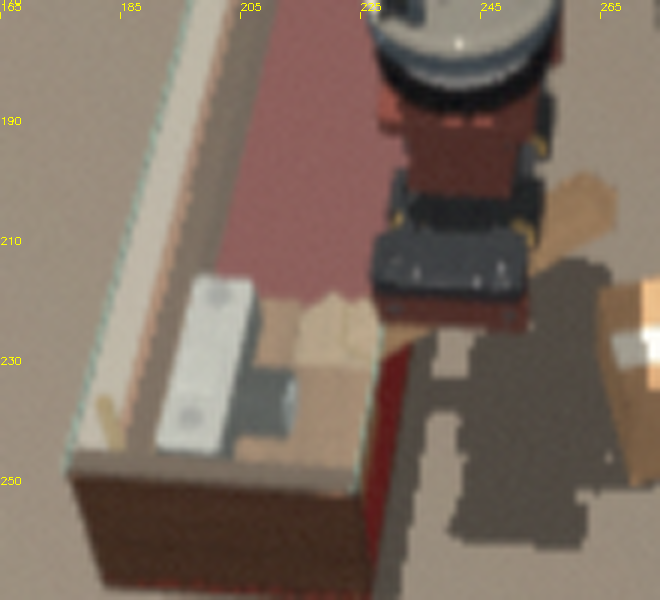

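```bash
python3 - <<'E'
from look import *
o,d=look("14")
crop("pics/w14.png",80,110,90,40,8,"pics/w14z.png")
for uv,z in [((121.5,137),10),((107.5,135.5),50),((107.5,135.5),10)]: print(cs(atz(d,uv,z)))
E
```

```text
t 13.15 F [-3.6 -3.1 -1.2] M [-0.75  0.96 -0.18] ee [512.3 100.  107.5] w 21.5
[-52.4 188.7  10. ]
[-47.6 180.7  50. ]
[-51.2 199.7  10. ]
```

View pics/w14z.png

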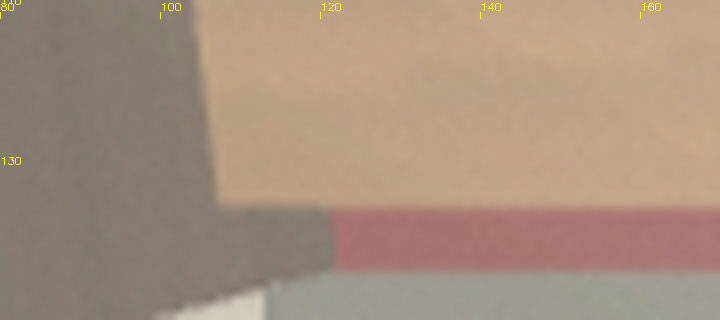

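The panel's foot line is at y = 188.7 and the block's left face at 181, so about 8 mm remain.

```bash
python3 -m creep '[{"tx":0.1,"ty":3,"tz":0,"rx":0,"ry":0,"rz":0,"fingers":255},{"tx":0.1,"ty":5,"tz":0,"rx":0,"ry":0,"rz":0,"fingers":255},{"tx":0.1,"ty":7,"tz":0,"rx":0,"ry":0,"rz":0,"fingers":255},{"tx":0.1,"ty":8,"tz":0,"rx":0,"ry":0,"rz":0,"fingers":255},{"tx":0.1,"ty":9,"tz":0,"rx":0,"ry":0,"rz":0,"fingers":255},{"tx":0.1,"ty":9,"tz":0,"rx":0,"ry":0,"rz":0,"fingers":255}]'; python3 - <<'E'
from look import *
o,d=look("15")
crop("pics/w15.png",80,100,180,60,4,"pics/w15z.png")
E
```

```text
t: 13.95
ee_pos: [512.3, 108.1, 107.6]
orientation: [0.024, -2.221, 2.22]
ft_force: [-5.1, -7.8, 1.9]
width: 21.7
t 13.95 F [-5.1 -7.8  1.9] M [-2.04  0.95 -0.43] ee [512.3 108.1 107.6] w 21.7
```

View pics/w15z.png

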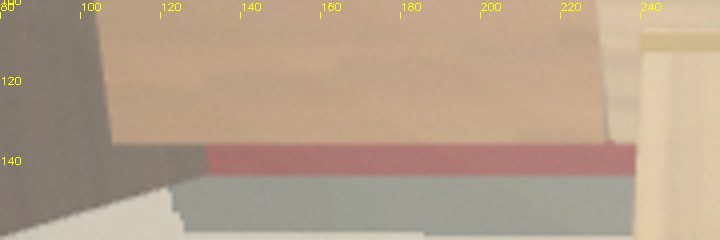

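```bash
python3 -m creep '[{"tx":0.2,"ty":1,"tz":0,"rx":0,"ry":0,"rz":0,"fingers":255},{"tx":0.2,"ty":2,"tz":0,"rx":0,"ry":0,"rz":0,"fingers":255},{"tx":0.2,"ty":2,"tz":0,"rx":0,"ry":0,"rz":0,"fingers":255}]'; python3 - <<'E'
from look import *
o,d=look("16")
crop("pics/w16.png",80,100,180,60,4,"pics/w16z.png")
for uv,z in [((131.5,137),10),((108,135.5),50)]: print(cs(atz(d,uv,z)))
E
```

```text
t: 14.38
ee_pos: [512.2, 109.2, 107.6]
orientation: [0.024, -2.219, 2.221]
ft_force: [-4.9, -13.3, 4.0]
width: 22.2
t 14.38 F [ -4.9 -13.3   4. ] M [-3.15  1.01 -0.68] ee [512.2 109.2 107.6] w 22.2
[-52.6 189.6  10. ]
[-47.7 189.3  50. ]
```

View pics/w16z.png

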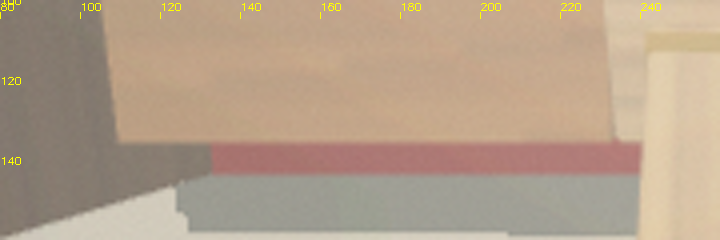

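The block is home: left face at 189.3 against the panel at 189.6, the y force rises to 13 N with no travel, and the edge is level. Now I ease off, slide right and withdraw.

```bash
python3 -m creep '[{"tx":-1.5,"ty":-2,"tz":0,"rx":0,"ry":0,"rz":0,"fingers":255},{"tx":-4,"ty":-5,"tz":0,"rx":0,"ry":0,"rz":0,"fingers":255},{"tx":-8,"ty":-12,"tz":0,"rx":0,"ry":0,"rz":0,"fingers":255},{"tx":-12,"ty":-40,"tz":0,"rx":0,"ry":0,"rz":0,"fingers":255},{"tx":-20,"ty":-80,"tz":0,"rx":0,"ry":0,"rz":0,"fingers":255},{"tx":-30,"ty":-120,"tz":0,"rx":0,"ry":0,"rz":0,"fingers":255},{"tx":-55,"ty":-140,"tz":0,"rx":0,"ry":0,"rz":0,"fingers":255},{"tx":-95,"ty":-160,"tz":0,"rx":0,"ry":0,"rz":0,"fingers":255},{"tx":-95,"ty":-180,"tz":20,"rx":0,"ry":0,"rz":0,"fingers":255},{"tx":-95,"ty":-190,"tz":40,"rx":0,"ry":0,"rz":0,"fingers":255}]'; python3 - <<'E'
from look import *
o,d=look("17"); print(o['qpos'],o['orientation'])
for n in ["scene","side"]:
    d=ctrl.get_image(n); cv2.imwrite(f"pics/{n}17.png",d["pixels"])
a=cv2.imread("pics/side17.png")[110:280,160:320];b=cv2.imread("pics/scene17.png")[120:300,165:365]
cv2.imwrite("pics/m17.png",np.hstack([cv2.resize(a,(376,400)),cv2.resize(b,(424,400))]))
crop("pics/w17.png",180,40,160,130,5,"pics/w17z.png")
E
```

```text
t: 15.68
ee_pos: [418.0, -79.8, 148.4]
orientation: [0.02, -2.224, 2.219]
ft_force: [0.9, -0.3, -2.0]
width: 21.7
t 15.68 F [ 0.9 -0.3 -2. ] M [0.02 0.04 0.04] ee [418.  -79.8 148.4] w 21.7
[-2.16586868e-01  2.70607031e-01  2.11142081e+00  1.81982340e-05
  7.68902440e-01  1.34522900e+00] [ 0.02007538 -2.22361258  2.21903691]
```

View pics/m17.png

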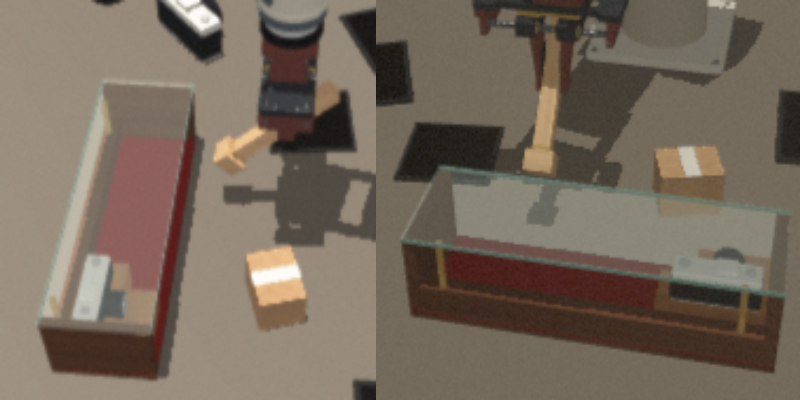

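View pics/w17z.png

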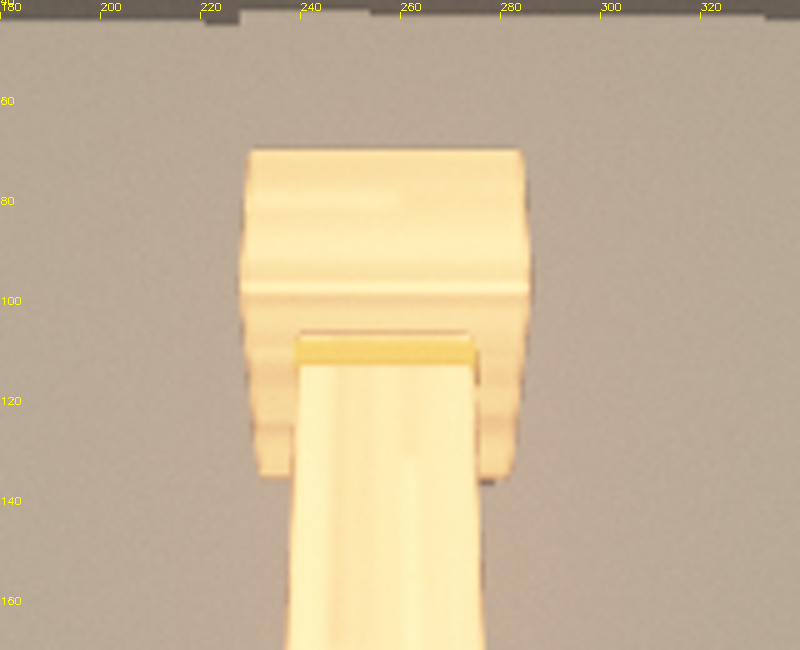

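The stick sits in the grip exactly as before (foot edges at rows 70, 98 and 135). The block is at the left panel and nothing else has moved. I go back over the mat, bringing the stick upright.

```bash
python3 -m creep '[{"tx":0,"ty":-30,"tz":32,"rx":0,"ry":0,"rz":0,"fingers":255},{"tx":-5,"ty":-60,"tz":32,"rx":-0.1,"ry":0.77,"rz":0.222,"fingers":255},{"tx":-10,"ty":-90,"tz":32,"rx":-0.1,"ry":0.77,"rz":0.222,"fingers":255},{"tx":-20,"ty":-120,"tz":32,"rx":-0.1,"ry":0.77,"rz":0.222,"fingers":255},{"tx":-35,"ty":-150,"tz":32,"rx":-0.1,"ry":0.77,"rz":0.222,"fingers":255},{"tx":-35,"ty":-159,"tz":32,"rx":-0.1,"ry":0.77,"rz":0.222,"fingers":255},{"tx":-35,"ty":-159,"tz":32,"rx":-0.1,"ry":0.77,"rz":0.222,"fingers":255},{"tx":-35,"ty":-159,"tz":32,"rx":-0.1,"ry":0.77,"rz":0.222,"fingers":255}]'; python3 - <<'E'
from look import *
from stickfit import *
o,d=look("18")
crop("pics/w18.png",180,40,160,130,5,"pics/w18z.png")
for n in ["scene","side"]:
    q=ctrl.get_image(n); cv2.imwrite(f"pics/{n}18.png",q["pixels"])
a=cv2.imread("pics/side18.png")[80:200,230:360];b=cv2.imread("pics/scene18.png")[100:220,140:270]
cv2.imwrite("pics/m18.png",np.hstack([cv2.resize(a,(400,370)),cv2.resize(b,(400,370))]))
ob=[((230,70),(18,18,0)),((284,70),(18,-18,0)),((228.3,98),(18,18,26)),((285.8,98),(18,-18,26)),((232.2,135.2),(-18,18,26)),((281.8,135.2),(-18,-18,26))]
p,res,(R,w)=fit(d,ob,o['ee_pos'],o['orientation']); print(p.round(3),np.abs(res).max(),w.round(1),R.round(3).tolist())
E
```

```text
t: 16.82
ee_pos: [383.1, -237.3, 179.2]
orientation: [0.977, -1.732, 1.916]
ft_force: [0.7, 0.5, -1.6]
width: 21.7
t 16.82 F [ 0.7  0.5 -1.6] M [ 0.12 -0.5   0.07] ee [ 383.1 -237.3  179.2] w 21.7
[ 1.24412e+02 -3.53100e+00  7.35000e-01  7.81000e-01  3.00000e-03
 -0.00000e+00] 0.538395526402752 [ 387.1 -237.3   62.6] [[0.97, -0.243, 0.002], [0.243, 0.97, 0.003], [-0.002, -0.002, 1.0]]
```

View pics/w18z.png

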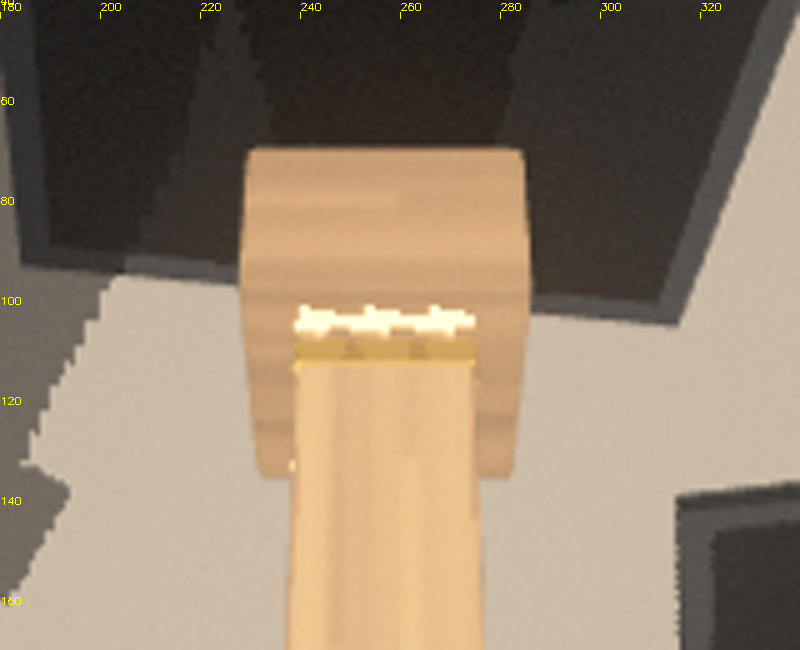

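View pics/m18.png

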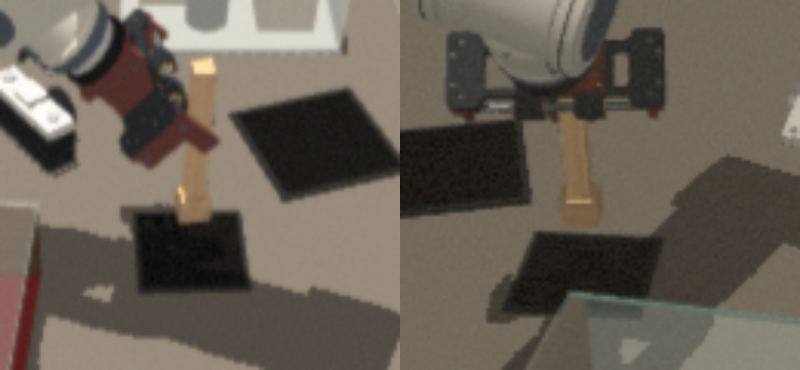

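```bash
python3 -m creep '[{"tx":0,"ty":0,"tz":-25,"rx":0,"ry":0,"rz":0,"fingers":255},{"tx":0,"ty":0,"tz":-45,"rx":0,"ry":0,"rz":0,"fingers":255},{"tx":0,"ty":0,"tz":-53,"rx":0,"ry":0,"rz":0,"fingers":255},{"tx":0,"ty":0,"tz":-55,"rx":0,"ry":0,"rz":0,"fingers":255},{"tx":0,"ty":0,"tz":-55,"rx":0,"ry":0,"rz":0,"fingers":255}]'
```

```text
t: 17.6
ee_pos: [383.2, -238.1, 124.9]
orientation: [0.977, -1.731, 1.916]
ft_force: [-0.4, -1.2, -2.8]
width: 21.8
```

```bash
python3 -m creep '[{"tx":0,"ty":0,"tz":-1,"rx":0,"ry":0,"rz":0,"fingers":255},{"tx":0,"ty":0,"tz":-2,"rx":0,"ry":0,"rz":0,"fingers":255},{"tx":0,"ty":0,"tz":-2,"rx":0,"ry":0,"rz":0,"fingers":255}]'
```

```text
t: 17.98
ee_pos: [383.1, -238.0, 122.8]
orientation: [0.977, -1.731, 1.916]
ft_force: [0.4, -0.3, -2.0]
width: 22.1
```

```bash
python3 -m creep '[{"tx":0,"ty":0,"tz":-1,"rx":0,"ry":0,"rz":0,"fingers":255},{"tx":0,"ty":0,"tz":-2,"rx":0,"ry":0,"rz":0,"fingers":255},{"tx":0,"ty":0,"tz":-2,"rx":0,"ry":0,"rz":0,"fingers":255}]'
```

```text
t: 18.35
ee_pos: [383.0, -238.0, 120.6]
orientation: [0.977, -1.731, 1.915]
ft_force: [-0.1, 0.2, -1.4]
width: 21.8
```

```bash
python3 - <<'E'
from look import *
o,d=look("19")
for n in ["scene","side"]:
    q=ctrl.get_image(n); cv2.imwrite(f"pics/{n}19.png",q["pixels"])
a=cv2.imread("pics/side19.png")[100:190,240:340];b=cv2.imread("pics/scene19.png")[120:210,155:255]
cv2.imwrite("pics/m19.png",np.hstack([cv2.resize(a,(400,360)),cv2.resize(b,(400,360))]))
E
```

```text
t 18.35 F [-0.1  0.2 -1.4] M [ 0.14 -0.53 -0.  ] ee [ 383.  -238.   120.6] w 21.8
```

View pics/m19.png

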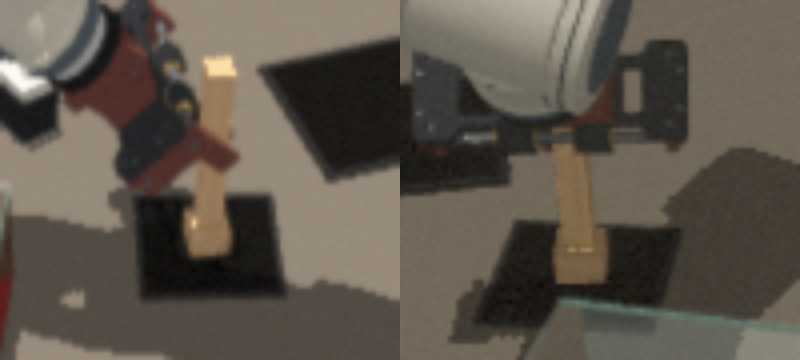

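Very near the mat with no contact yet; I lower slowly.

```bash
python3 -m creep '[{"tx":0,"ty":0,"tz":-0.7,"rx":0,"ry":0,"rz":0,"fingers":255},{"tx":0,"ty":0,"tz":-1.2,"rx":0,"ry":0,"rz":0,"fingers":255},{"tx":0,"ty":0,"tz":-1.2,"rx":0,"ry":0,"rz":0,"fingers":255}]'
```

```text
t: 18.88
ee_pos: [383.0, -238.0, 119.4]
orientation: [0.977, -1.731, 1.915]
ft_force: [0.1, 0.0, -1.6]
width: 21.8
```

```bash
python3 -m creep '[{"tx":0,"ty":0,"tz":-0.6,"rx":0,"ry":0,"rz":0,"fingers":255},{"tx":0,"ty":0,"tz":-0.8,"rx":0,"ry":0,"rz":0,"fingers":255},{"tx":0,"ty":0,"tz":-0.8,"rx":0,"ry":0,"rz":0,"fingers":255}]'
```

```text
t: 19.25
ee_pos: [383.0, -238.0, 118.7]
orientation: [0.977, -1.731, 1.916]
ft_force: [0.4, 1.0, -1.9]
width: 22.1
```

```bash
python3 -m creep '[{"tx":0,"ty":0,"tz":-0.5,"rx":0,"ry":0,"rz":0,"fingers":255},{"tx":0,"ty":0,"tz":-1,"rx":0,"ry":0,"rz":0,"fingers":255},{"tx":0,"ty":0,"tz":-1,"rx":0,"ry":0,"rz":0,"fingers":255}]'
```

```text
t: 19.62
ee_pos: [383.0, -238.0, 117.7]
orientation: [0.977, -1.731, 1.916]
ft_force: [-0.6, 0.5, -2.1]
width: 21.5
```

```bash
python3 -m creep '[{"tx":0,"ty":0,"tz":-0.5,"rx":0,"ry":0,"rz":0,"fingers":255},{"tx":0,"ty":0,"tz":-1,"rx":0,"ry":0,"rz":0,"fingers":255},{"tx":0,"ty":0,"tz":-1,"rx":0,"ry":0,"rz":0,"fingers":255}]'
```

```text
t: 20.0
ee_pos: [383.0, -238.0, 116.6]
orientation: [0.977, -1.731, 1.915]
ft_force: [-0.5, -0.5, -1.7]
width: 21.5
```

```bash
python3 -m creep '[{"tx":0,"ty":0,"tz":-0.5,"rx":0,"ry":0,"rz":0,"fingers":255},{"tx":0,"ty":0,"tz":-1,"rx":0,"ry":0,"rz":0,"fingers":255},{"tx":0,"ty":0,"tz":-1.5,"rx":0,"ry":0,"rz":0,"fingers":255},{"tx":0,"ty":0,"tz":-1.5,"rx":0,"ry":0,"rz":0,"fingers":255}]'
```

```text
t: 20.5
ee_pos: [383.1, -238.1, 116.2]
orientation: [0.978, -1.73, 1.915]
ft_force: [0.7, 0.9, 7.8]
width: 21.8
```

```bash
python3 - <<'E'
from look import *
o,d=look("20")
crop("pics/w20.png",180,40,160,130,5,"pics/w20z.png")
q=ctrl.get_image("side"); cv2.imwrite("pics/side20.png",q["pixels"]); crop("pics/side20.png",262,100,60,75,7,"pics/d20.png")
E
```

```text
t 20.5 F [0.7 0.9 7.8] M [ 0.14  0.3  -0.13] ee [ 383.1 -238.1  116.2] w 21.8
```

View pics/w20z.png

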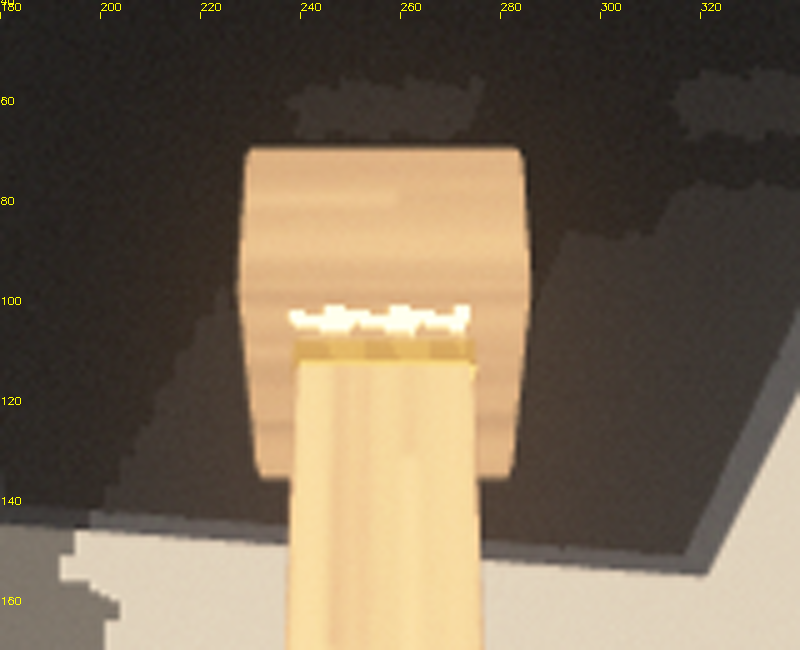

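View pics/d20.png

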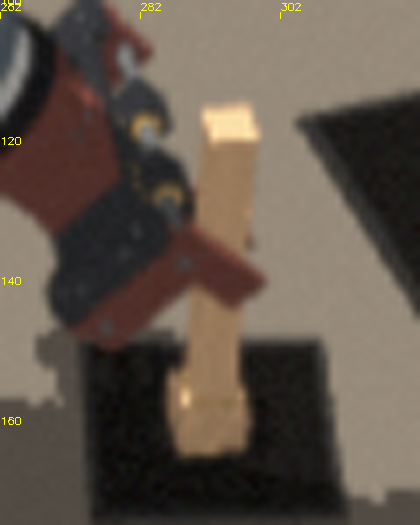

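Contact: the upward force is 7.8 N and the stick stands upright well inside the mat. I ease off slightly and open.

```bash
python3 -m creep '[{"tx":0,"ty":0,"tz":0.5,"rx":0,"ry":0,"rz":0,"fingers":255},{"tx":0,"ty":0,"tz":0.5,"rx":0,"ry":0,"rz":0,"fingers":0},{"tx":0,"ty":0,"tz":0.5,"rx":0,"ry":0,"rz":0,"fingers":0},{"tx":0,"ty":0,"tz":0.5,"rx":0,"ry":0,"rz":0,"fingers":0},{"tx":0,"ty":0,"tz":0.5,"rx":0,"ry":0,"rz":0,"fingers":0},{"tx":0,"ty":0,"tz":0.5,"rx":0,"ry":0,"rz":0,"fingers":0},{"tx":0,"ty":0,"tz":0.5,"rx":0,"ry":0,"rz":0,"fingers":0},{"tx":0,"ty":0,"tz":0.5,"rx":0,"ry":0,"rz":0,"fingers":0}]'; python3 - <<'E'
from look import *
o,d=look("21")
E
```

```text
t: 21.6
ee_pos: [383.1, -238.0, 115.7]
orientation: [0.977, -1.731, 1.916]
ft_force: [-0.5, -0.0, -0.1]
width: 86.8
t 21.6 F [-0.5 -0.  -0.1] M [ 0.06 -0.34 -0.03] ee [ 383.1 -238.   115.7] w 86.8
```

View pics/w21.png

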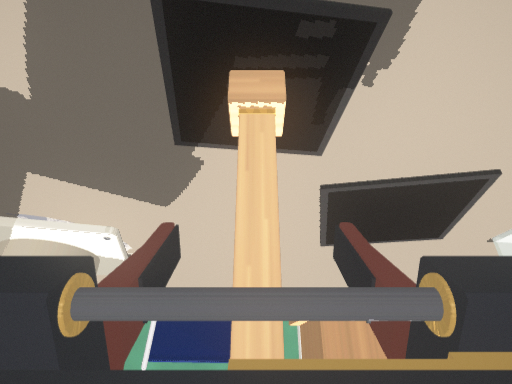

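The fingers are clear and the stick stands alone. I retreat along the tool axis.

```bash
python3 -m creep '[{"tx":14,"ty":3.4,"tz":14.4,"rx":0,"ry":0,"rz":0,"fingers":0},{"tx":34,"ty":8.4,"tz":35,"rx":0,"ry":0,"rz":0,"fingers":0},{"tx":62,"ty":15.4,"tz":64,"rx":0,"ry":0,"rz":0,"fingers":0},{"tx":96,"ty":24,"tz":99,"rx":0,"ry":0,"rz":0,"fingers":0},{"tx":120,"ty":30,"tz":150,"rx":0,"ry":0,"rz":0,"fingers":0},{"tx":120,"ty":30,"tz":210,"rx":0,"ry":0,"rz":0,"fingers":0},{"tx":120,"ty":30,"tz":250,"rx":0,"ry":0,"rz":0,"fingers":0},{"tx":120,"ty":30,"tz":250,"rx":0,"ry":0,"rz":0,"fingers":0},{"tx":120,"ty":30,"tz":250,"rx":0,"ry":0,"rz":0,"fingers":0}]'; python3 - <<'E'
from look import *
for n in ["scene","side"]:
    q=ctrl.get_image(n); cv2.imwrite(f"pics/{n}22.png",q["pixels"])
crop("pics/side22.png",165,100,160,175,4,"pics/d22.png")
crop("pics/scene22.png",165,115,200,170,4,"pics/s22.png")
E
```

```text
t: 22.78
ee_pos: [502.6, -207.9, 364.9]
orientation: [0.978, -1.731, 1.915]
ft_force: [-0.2, -0.7, -0.8]
width: 87.9
```

View pics/d22.png

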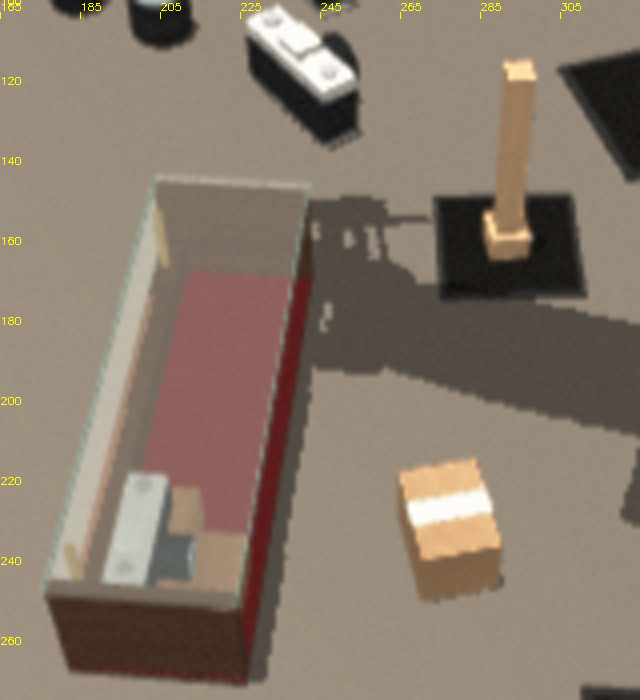

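View pics/s22.png

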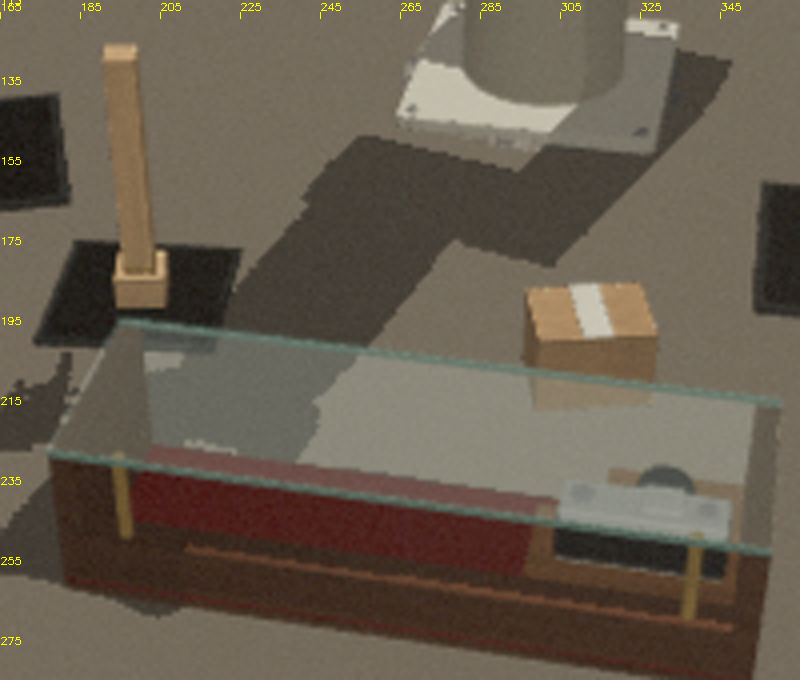

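View pics/scene22.png

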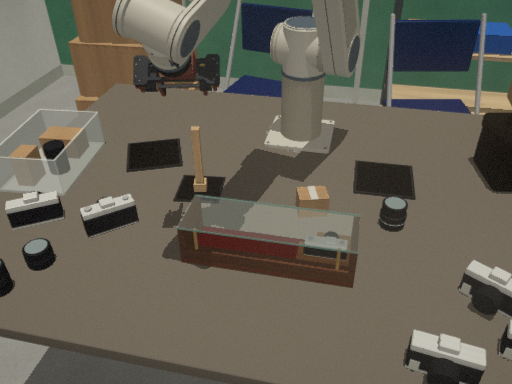

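```bash
python3 - <<'E'
from look import *
Rz=np.array([[np.cos(.013),-np.sin(.013),0],[np.sin(.013),np.cos(.013),0],[0,0,1]])
for P in [(50,190,50),(50,70,50),(-50,108,50),(-8,70,50),(-50,190,50)]:
    p=Rz@np.array(P)+[616.7,19.8,0]; u=proj("scene",p)[0]; v=proj("side",p)[0]; print(P,((u-[165,115])*4).round(),((v-[165,100])*4).round())
crop("pics/scene22.png",285,220,85,70,9,"pics/s22z.png")
E
```

```text
(50, 190, 50) [736. 600.] [ 91. 620.]
(50, 70, 50) [524. 570.] [124. 482.]
(-50, 108, 50) [610. 467.] [248. 533.]
(-8, 70, 50) [538. 503.] [200. 487.]
(-50, 190, 50) [745. 484.] [232. 630.]
```

View pics/s22z.png

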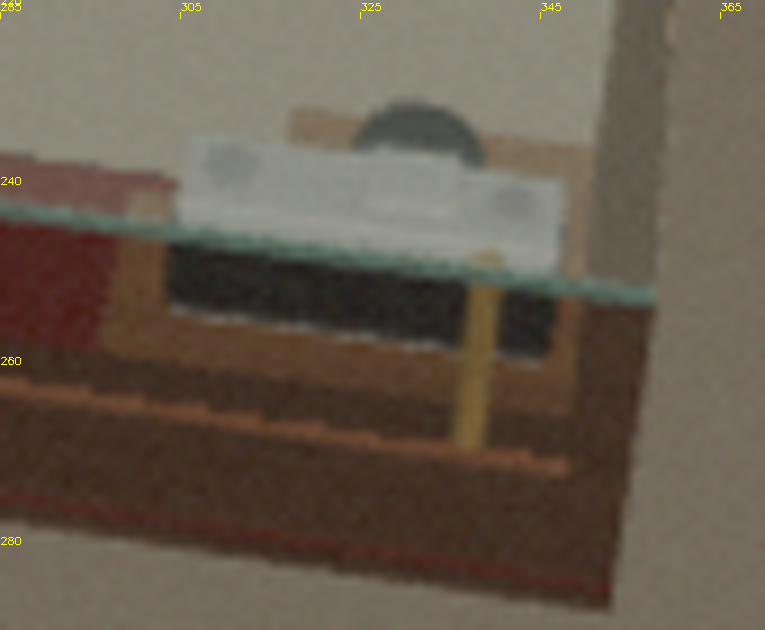

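The block corners match the home prediction within about 1 px: (349,265.8) seen against (349,265). There is time left, so I check the fit at the panel closer with the wrist camera.

```bash
python3 -m creep '[{"tx":-22,"ty":60,"tz":0,"rx":0.1,"ry":-0.77,"rz":-0.222,"fingers":0},{"tx":-22,"ty":120,"tz":0,"rx":0.1,"ry":-0.77,"rz":-0.222,"fingers":0},{"tx":-22,"ty":180,"tz":0,"rx":0.1,"ry":-0.77,"rz":-0.222,"fingers":0},{"tx":-22,"ty":240,"tz":0,"rx":0.1,"ry":-0.77,"rz":-0.222,"fingers":0},{"tx":-22,"ty":317,"tz":0,"rx":0.1,"ry":-0.77,"rz":-0.222,"fingers":0},{"tx":-22,"ty":317,"tz":-30,"rx":0.1,"ry":-0.77,"rz":-0.222,"fingers":0},{"tx":-22,"ty":317,"tz":-85,"rx":0.1,"ry":-0.77,"rz":-0.222,"fingers":0},{"tx":-22,"ty":317,"tz":-140,"rx":0.1,"ry":-0.77,"rz":-0.222,"fingers":0},{"tx":-22,"ty":317,"tz":-170,"rx":0.1,"ry":-0.77,"rz":-0.222,"fingers":0},{"tx":-22,"ty":317,"tz":-170,"rx":0.1,"ry":-0.77,"rz":-0.222,"fingers":0}]'; python3 - <<'E'
from look import *
o,d=look("23")
E
```

```text
t: 24.12
ee_pos: [478.6, 108.5, 192.7]
orientation: [0.03, -2.218, 2.217]
ft_force: [0.8, 0.6, 0.1]
width: 87.9
t 24.12 F [0.8 0.6 0.1] M [-0.01 -0.01 -0.03] ee [478.6 108.5 192.7] w 87.9
```

View pics/w23.png

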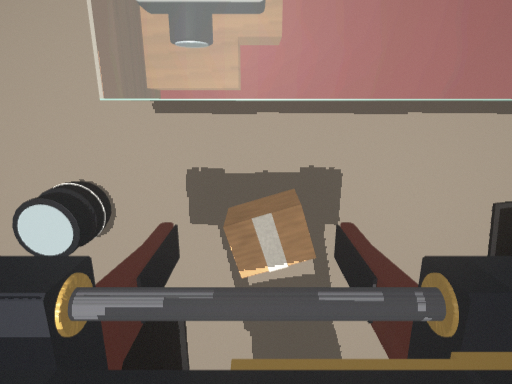

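```bash
python3 - <<'E'
from look import *
o,d=look("24")
crop("pics/w24.png",90,0,90,110,7,"pics/w24a.png")
crop("pics/w24.png",130,30,160,75,5,"pics/w24b.png")
E
```

```text
t 24.18 F [ 0.2 -0.9  0.2] M [-0.02 -0.   -0.03] ee [480.1 108.8 194.6] w 87.6
```

View pics/w24b.png

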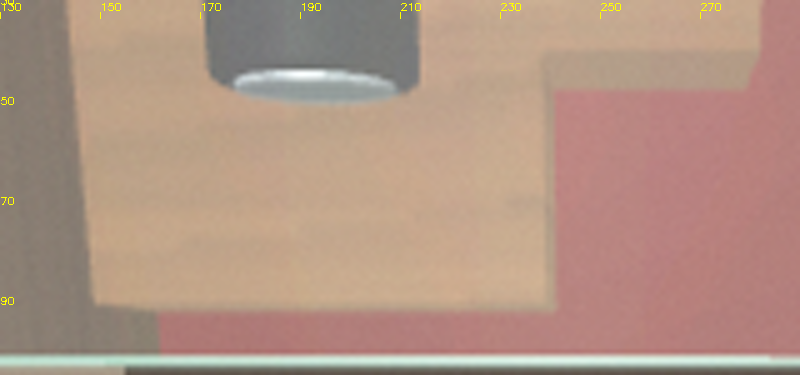

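```bash
python3 - <<'E'
from look import *
o,d=look("25")
for uv,z in [((161.6,93),10),((148.6,91),50),((161.6,92),10),((239.3,92),50),((241,92.2),10),((241,48),10),((278.8,48),10),((238.8,40.3),50),((282.2,40),50)]: print(z,cs(atz(d,uv,z)))
E
```

```text
t 24.23 F [ 0.4 -0.5 -0.1] M [ 0.01 -0.03 -0.02] ee [481.2 109.  195.8] w 88.0
10 [-47.  189.1  10. ]
50 [-46.7 189.1  50. ]
10 [-46. 189.  10.]
50 [-47.8 106.5  50. ]
10 [-46.5 106.9  10. ]
10 [ -4.5 106.2  10. ]
10 [-4.7 68.6 10. ]
50 [ -4.8 106.2  50. ]
50 [-4.7 68.3 50. ]
```

The block's left face (189.1) is on the panel (189.1), and its notch wall is parallel within about 0.01 rad. I let the arm settle and hand in.

```bash
python3 -m creep '[{"tx":0,"ty":0,"tz":30,"rx":0,"ry":0,"rz":0,"fingers":0},{"tx":0,"ty":0,"tz":60,"rx":0,"ry":0,"rz":0,"fingers":0},{"tx":0,"ty":0,"tz":60,"rx":0,"ry":0,"rz":0,"fingers":0},{"tx":0,"ty":0,"tz":60,"rx":0,"ry":0,"rz":0,"fingers":0}]'; python3 -c "
from workcell import ctrl
print(ctrl.close_job())"
```

```text
t: 24.78
ee_pos: [481.1, 109.0, 256.1]
orientation: [-0.021, 2.224, -2.219]
ft_force: [-0.0, -0.7, 0.4]
width: 87.4
the job is handed in; nothing more can be done
None
```

The block is home against the left end panel and the stick is standing upright on its mat again. I handed the job in at about 24.8 s of the 56 s allowed; no verdict is reported.

**What I did:** I took the stick off its mat and leaned it 45° under the glass. I pressed its foot into the notch, which seated the block's back on the rail, then slid the block left until the push force rose to 13 N with almost no further travel. I then withdrew and set the stick down.

**Last checks:**
- **Block at the panel:** the wrist camera put its left face and the end panel both at y = 189.1 mm, with the block square within about 0.01–0.015 rad.
- **Block on the rail:** my measured positions put it about 2–3 mm past the home x. I took this as camera and case-pose bias, because it read the same 2–3 mm when pressed against the rail. The gap at the back itself was not seen directly.
- **Stick and bystanders:** the stick was upright about 3 mm from the mat's centre at set-down. The carton, lens and old camera look unmoved in the pictures; I did not measure them again. The gripper was open and clear of everything.

**What disagreed:**
- The stick met the mat 2–4 mm lower than my camera fit predicted, so I lowered it by force.
- The fingers had not finished closing when I started lifting the stick, so they gripped it about 13 mm higher than planned. The grip did not slip after that.
- While I seated it, the block turned about 0.02 rad, then came square.

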